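Sort and stack the left and right half-jaw models in their pans

TASK

Put the half-jaw models away by side: in the middle of the blue pan stack the left half, with the yellow lower model at the bottom, the pink bite plate on it and the green upper model on top; in the middle of the orange pan stack the right half, with the yellow lower model below and the green upper one on it. Keep every piece the way up it lies, set each one squarely on the piece below with its front end over the other's front end so that the outlines match, and leave the timer and the glass dish where they are.

Things in the scene. Friction and masses are not known exactly. Their poses are not given: they have to be found in the camera images.
- lower_left_mid (a point): Yellow plaster half-jaw, teeth up: base 18 mm high, tooth row (15 mm wide, even top) 10 mm, total 28 mm; 60-130 g. Point: half-way up. Straight part 30 mm wide, from 32 mm behind to 18 mm ahead of this point (grip across it here), then a bend to 47 mm ahead and 31 mm sideways. x: to front end (starts within 1 rad of world x), z: up. LEFT-handed: from above, front end away from you, the bend goes RIGHT.
- lower_right_mid (a point): Yellow plaster half-jaw, teeth up: base 18 mm high, tooth row (15 mm wide, even top) 10 mm, total 28 mm; 60-130 g. Point: half-way up. Straight part 30 mm wide, from 32 mm behind to 18 mm ahead of this point (grip across it here), then a bend to 47 mm ahead and 31 mm sideways. x: to front end (starts within 1 rad of world x), z: up. RIGHT-handed (mirror image): from above, front end away from you, the bend goes LEFT.
- upper_left_mid (a point): Green plaster half-jaw, teeth down: tooth row (15 mm wide, even) 10 mm high, flat base above 18 mm, total 28 mm; 60-130 g. Point: half-way up. Straight part 30 mm wide, from 32 mm behind to 18 mm ahead of this point (grip across it here), then a bend to 47 mm ahead and 31 mm sideways. x: to front end (starts within 1 rad of world x), z: up. LEFT-handed: from above, front end away from you, the bend goes RIGHT.
- upper_right_mid (a point): Green plaster half-jaw, teeth down: tooth row (15 mm wide, even) 10 mm high, flat base above 18 mm, total 28 mm; 60-130 g. Point: half-way up. Straight part 30 mm wide, from 32 mm behind to 18 mm ahead of this point (grip across it here), then a bend to 47 mm ahead and 31 mm sideways. x: to front end (starts within 1 rad of world x), z: up. RIGHT-handed (mirror image): from above, front end away from you, the bend goes LEFT.
- bite_plate_mid (a point): Pink rigid plastic plate, 8 mm thick, 20-45 g, tooth marks on top. Point: half-way up (4 mm). Straight part 30 mm wide, from 32 mm behind to 18 mm ahead of this point (grip across it here), then a bend to 47 mm ahead and 31 mm sideways. x: to front end (starts within 1 rad of world x), z: up. LEFT-handed: from above, front end away from you, the bend goes RIGHT.
- blue_pan: Blue low open plastic pan, 125 (x) x 140 (y) mm outside, 15 mm high with its rim bead, fixed; walls 4 mm thick, inner floor 117 x 132 mm, 4 mm above the underside. Origin: centre of the underside; z up. For the left-side models.
- orange_pan: Orange low open plastic pan, 125 (x) x 140 (y) mm outside, 15 mm high with its rim bead, fixed; walls 4 mm thick, inner floor 117 x 132 mm, 4 mm above the underside. Origin: centre of the underside; z up. For the right-side models.
- timer_mid (a point): White square timer, 62 x 62 x 21 mm, loose, standing near the work; to be left alone. The point is 10 mm over its underside.
- dappen_dish_mid (a point): Small clear glass dish of waisted shape, 33 mm across, 26 mm high, loose, standing near the work; to be left alone. The point is half-way up.

How it is judged:
By the outcome, as a careful person would: the job done as asked, in the order asked, and still so for the second after the job is handed in, with the robot touching nothing.
It also fails if it takes over 122 s, if anything falls off the work surface, if the arm or the gripper's body presses on something with over 40 N, if the wrist force passes 120 N, or if a joint passes its speed limit or range.

ROBOT

A 7-joint arm with a two-finger parallel gripper is mounted at the origin on a cart in front of the work surface, level with it; the furniture and walls round the work are solid. World frame = base frame: x ahead of the robot, y to its left, z up, the work surface at z = 0. Lengths are in m, angles in rad, forces in N, time in s.
With the tool pointing down it reaches from about 0.4 to 0.85 m from the base axis. Payload 4.5 kg.
Tool frame: the origin (TCP) lies midway between the tips of the shut fingers; the grasp point (between the pads) lies 19 mm behind it; z points along the fingers, y is the direction in which the jaws open and shut (so a half turn about z gives the same grasp; the last joint's range is limited). The gripper opens to 85 mm and grips with 20 to 120 N. Pads are 22 mm wide; open, the fingers measure 114 mm over their backs; the gripper's body (76 mm by 85 mm) begins 54 mm behind the grasp point. The pads swing forward as they close: fully open they stand 13 mm farther back than shut.
Start: joints at [-1.239, 0.689, -0.195, 1.565, 0.157, 0.902, -0.215], TCP at [0.183, 0.598, 0.231] pointing down, gripper open.
Joint ranges: [-3.01, 3.01], [-0.46, 2.08], [-1.47, 1.51], [0.13, 2.56], [-1, 4.14], [0.04, 2.09], [-2.66, 2.66]. Speed limits (rad/s): [2.57, 2.57, 3.14, 3.14, 3.14, 3.14, 3.14].

INTERFACE

Orientations are given as [roll, pitch, yaw] about the fixed x, y, z axes, in that order (R = Rz(yaw) Ry(pitch) Rx(roll)).
In Python, from plant import robot gives the robot as it stands.
- The arm moves only by the tool jog_arm, never from a script. Its argument "steps" is a list of rows, each a list of 4 numbers: the shift along the tool's x, y, z in mm, then the turn about the tool's z in rad. In form: [[x, y, z, twist], ...]. A call has 1 to 10 rows; each row is the pose to reach, as a shift and turn from the pose commanded when the call began, along the tool's axes at that moment; what a row does not reach only later rows make up. A row lasts 1/10 s, in which the tool goes at most 50 mm and 8.59 degrees, less where a joint would pass 70% of its speed; a pose out of reach is approached as far as the arm can. A call with a gripper value outside its range is refused whole. "gripper" is the closure in counts, from 0 (fully open) to 255 (shut), set as the call begins (left out, the last holds). The fingers move at their own pace and stop on an object; "force" is the grip in N (left out, the last holds). Time passes only in rows, so rows that repeat a pose let the fingers close. It gives the time, the measured TCP pose, the force and the opening at its end, in the units of the state.
- robot.sense(): the state, without advancing time (a new reading comes with each control period).
- robot.grab_frame(name): name is "scene" or "top"; returns a dict with "img" (420x560x3 uint8, blue, green, red), "range_z" (420x560 float32, m along the optical axis (not along the pixel's ray), 0 where there is no reading), "fx", "fy", "cx", "cy" (pixels), "k1" (the pictures are not rectified: a ray, as slopes to the right and down, at radius r is drawn at 1 + k1 r^2 times it, then the intrinsics apply), "pose" (4x4, takes a point from camera to world coordinates). Camera axes: x right, y up, looking along -z (the intrinsics and any distortion apply to the point x, -y, -z); pixel columns grow to the right and rows downward; lengths in m; the calibration is good to about 2 mm. A picture is of the moment at which its call begins.
- robot.sign_off(): hands the job in, once; it reports no verdict.
The state is a dict: "clock": time; "joints": joint angles; "joint_vel": joint speeds; "joint_efforts": joint torques, N m; "ee_pos": TCP position; "eef_rot": TCP orientation; "wrist_force": force on the tool from outside, world axes, zero at the start; "torque": the same for the moment, N m; "opening": opening from 0.0 (shut) to 1.0 (fully open).
Only numpy, scipy, OpenCV 4.12 (cv2) and the standard library are available. Lean on these libraries where they do the work, as an engineer would, in place of code of your own. Each camera call takes 0.05 s, during which the arm holds its last target.

## Working session

There is one attempt and no reset: what is moved stays moved. The work goes in short steps, Python scripts to look and compute and a tool call to move; the robot and the scene stay as the last step left them, time stands still between calls to the robot, and variables do not carry over. Pictures are saved under pics/ and viewed, and the job is handed in when it is done.

Besides the shell and the picture viewer there is one more tool, called after "Request:" in YAML: its name, and indented under it one key for each argument. jog_arm: Moves the arm, as the interface text tells. Its arguments: {"type":"object","properties":{"steps":{"type":"array","items":{"type":"array","items":{"type":"number"}}},"gripper":{"type":"number"},"force":{"type":"number"}},"required":["steps"]}

```bash
ls; mkdir -p pics
python3 - <<'E'
from plant import robot
import cv2, numpy as np, pickle
s=robot.sense(); print(s)
for n in ["scene","top"]:
    f=robot.grab_frame(n); pickle.dump(f,open(f"{n}0.pkl","wb")); cv2.imwrite(f"pics/{n}0.png",f["img"])
    print(n,{k:f[k] for k in("fx","fy","cx","cy","k1")}); print(f["pose"])
E
```

```text
pics
{'clock': 0.0, 'joints': array([-1.23921911,  0.69004937, -0.19448414,  1.56635339,  0.15728818,
        0.90248841, -0.21510345]), 'joint_vel': array([-2.74574730e-04, -1.40795442e-04,  6.19500940e-04, -4.13098389e-04,
        1.28627956e-03,  8.29135217e-05, -6.80783290e-04]), 'joint_efforts': array([ 2.84918160e-04, -5.39599586e+01, -1.26662795e+00, -1.58536845e+01,
        8.99535546e-03,  9.62465390e-03,  1.12363750e-05]), 'ee_pos': array([0.1832405 , 0.59684661, 0.23043999]), 'eef_rot': array([-3.13968807e+00,  1.40481091e-04,  2.84386732e+00]), 'wrist_force': array([ 0.76619614,  0.92943272, -0.56003619]), 'torque': array([ 0.02174755, -0.02405274,  0.02544933]), 'opening': 1.0001815642355418}
scene {'fx': 418.2963091868611, 'fy': 418.2963091868611, 'cx': 273.41850261287874, 'cy': 212.66887722368168, 'k1': 0.031072792547759874}
[[ 0.42516864  0.41441368 -0.80466945 -0.1811371 ]
 [-0.90510197  0.19005094 -0.38035651 -0.41634879]
 [-0.00469675  0.89002356  0.45589034  0.46728553]
 [ 0.          0.          0.          1.        ]]
top {'fx': 437.4671180042828, 'fy': 437.4671180042828, 'cx': 284.38353430081617, 'cy': 211.1954891008026, 'k1': -0.0013658914411697062}
[[-0.01682457  0.99176484 -0.12696237  0.41026238]
 [-0.99985625 -0.01642177  0.00421874 -0.05164561]
 [ 0.00209905  0.1270151   0.99189856  1.03727752]
 [ 0.          0.          0.          1.        ]]
```

View pics/scene0.png

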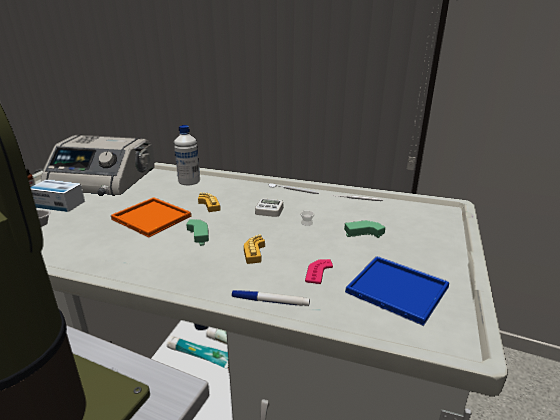

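View pics/top0.png

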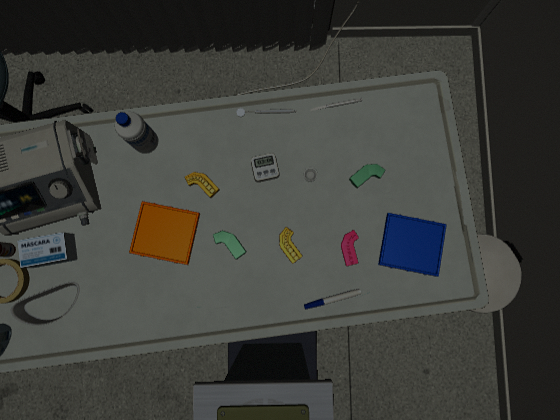

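```bash
cat > geo.py <<'E'
import numpy as np, cv2, pickle
def proj(f,P):
    T=f["pose"]; Q=(np.atleast_2d(P)-T[:3,3])@T[:3,:3]
    a=Q[:,0]/-Q[:,2]; b=-Q[:,1]/-Q[:,2]; k=1+f["k1"]*(a*a+b*b)
    return np.c_[f["fx"]*a*k+f["cx"], f["fy"]*b*k+f["cy"]]
def rays(f,uv):
    uv=np.atleast_2d(uv).astype(float)
    d=np.c_[(uv[:,0]-f["cx"])/f["fx"],(uv[:,1]-f["cy"])/f["fy"]]; s=d.copy()
    for _ in range(20): s=d/(1+f["k1"]*(s**2).sum(1,keepdims=True))
    return np.c_[s[:,0],-s[:,1],-np.ones(len(s))]
def onplane(f,uv,z):
    r=rays(f,uv)@f["pose"][:3,:3].T; o=f["pose"][:3,3]
    return o+r*((z-o[2])/r[:,2])[:,None]
def cloud(f):
    v,u=np.mgrid[0:420,0:560]; r=rays(f,np.c_[u.ravel(),v.ravel()])
    P=r*f["range_z"].reshape(-1,1); return (P@f["pose"][:3,:3].T+f["pose"][:3,3]).reshape(420,560,3)
RNG={"yellow":((18,28),),"green":((55,90),),"pink":((165,179),),"blue":((105,125),),"orange":((5,14),)}
def mask(f,c,smin=90,vmin=50):
    h=cv2.cvtColor(f["img"],cv2.COLOR_BGR2HSV); lo,hi=RNG[c][0]
    m=((h[...,0]>=lo)&(h[...,0]<=hi)&(h[...,1]>=smin)&(h[...,2]>=vmin)).astype(np.uint8)
    return m
E
python3 - <<'E'
from geo import *
for n in ["scene","top"]:
    f=pickle.load(open(n+"0.pkl","rb")); C=cloud(f)
    for c in RNG:
        m=mask(f,c,70 if c=="green" else 110)
        k,l,st,ce=cv2.connectedComponentsWithStats(m)
        for i in range(1,k):
            if st[i,4]>80:
                P=C[l==i]; print(n,c,st[i],ce[i].round(1),np.median(P,0).round(3),np.percentile(P[:,2],[5,95]).round(4))
    if n=="top":
        cv2.imwrite("pics/topz.png",cv2.resize(f["img"][135:280,180:400],None,fx=3.6,fy=3.6,interpolation=cv2.INTER_CUBIC))
E
```

```text
scene yellow [198 193  22  19 266] [208.9 201.4] [0.604 0.127 0.018] [0.0051 0.0283]
scene yellow [244 235  21  29 417] [253.4 249. ] [ 0.443 -0.074  0.019] [0.0063 0.0288]
scene green [187 220  21  26 337] [198.5 229.7] [0.46  0.06  0.028] [0.0147 0.03  ]
scene green [345 221  40  17 439] [363.8 227.6] [ 0.619 -0.254  0.028] [0.0124 0.03  ]
scene green [203 349  23  16 136] [216.1 355.1] [ 0.505  0.082 -0.39 ] [-0.3974 -0.3829]
scene pink [305 259  28  25 422] [317.1 270.3] [ 0.446 -0.211  0.009] [0.0055 0.0103]
scene blue [ 345  257  104   68 3714] [397.9 289.2] [ 0.455 -0.36   0.006] [0.0036 0.0158]
scene blue [232 291  26   8 157] [245.1 294. ] [ 0.321 -0.124  0.014] [0.0094 0.0174]
scene orange [ 111  197   80   40 1759] [150.5 216.2] [0.494 0.225 0.005] [0.0033 0.0153]
top yellow [185 172  34  25 397] [201.8 182.3] [0.614 0.136 0.02 ] [0.0154 0.0289]
top yellow [279 227  23  37 363] [288.8 244.1] [ 0.463 -0.065  0.02 ] [0.0148 0.0287]
top yellow [  0 259  24  44 315] [ 13.4 279.4] [0.396 0.562 0.024] [0.0213 0.0277]
top green [350 164  35  23 406] [366.4 173.5] [ 0.626 -0.248  0.028] [0.0244 0.031 ]
top green [213 231  33  28 429] [229.6 242.8] [0.47  0.069 0.028] [0.0247 0.0309]
top pink [341 230  18  36 429] [349.3 248. ] [ 0.452 -0.207  0.008] [0.0046 0.0108]
top blue [116 112  12  12 108] [121.2 117.6] [0.723 0.28  0.161] [0.1586 0.164 ]
top blue [ 380  213   66   63 3149] [412.5 244.2] [ 0.459 -0.357  0.004] [0.0011 0.0155]
top orange [129 201  56  63 322] [148.5 234.6] [0.477 0.273 0.014] [0.0025 0.0171]
```

View pics/topz.png

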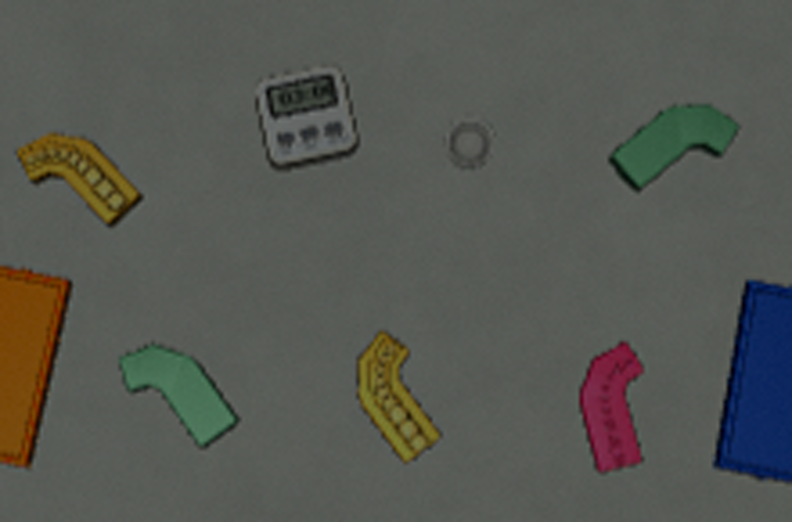

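Run:
```python
from geo import *
# rectify each piece at 0.25mm/px in body frame estimated by PCA-ish guess, top plane
f=pickle.load(open("top0.pkl","rb")); g=pickle.load(open("scene0.pkl","rb"))
init={"pink":((.447,-.207),.15,.008),"gL":((.62,-.25),-.9,.028),"gR":((.467,.066),.6,.028),"yL":((.46,-.065),.55,.018),"yR":((.612,.136),.75,.018)}
tiles=[]
s=np.arange(-60,60.1,0.4)/1000
X,Y=np.meshgrid(s,s)   # X ahead (up), Y left
for n,(p,yaw,z) in init.items():
    xb=-Y; yb=-X   # image: up = +x body ; left=+y body
    c,si=np.cos(yaw),np.sin(yaw)
    P=np.c_[(p[0]+c*xb-si*yb).ravel(),(p[1]+si*xb+c*yb).ravel(),np.full(X.size,z)]
    row=[]
    for F in (f,g):
        uv=proj(F,P).astype(np.float32).reshape(X.shape+(2,))
        im=cv2.remap(F["img"],uv[...,0],uv[...,1],cv2.INTER_CUBIC)
        im=cv2.convertScaleAbs(im,alpha=1.8 if F is f else 1.0)
        for t in range(0,301,25): im[t]=im[t]//2+40; im[:,t]=im[:,t]//2+40
        row.append(cv2.resize(im,(160*1,160)) if 0 else im[30:270,30:270])
    tiles.append(np.vstack(row))
im=np.hstack(tiles); print(im.shape); cv2.imwrite("pics/rect.png",cv2.resize(im,(800,int(im.shape[0]*800/im.shape[1])),interpolation=cv2.INTER_AREA))
```

```text
(480, 1200, 3)
```

View pics/rect.png

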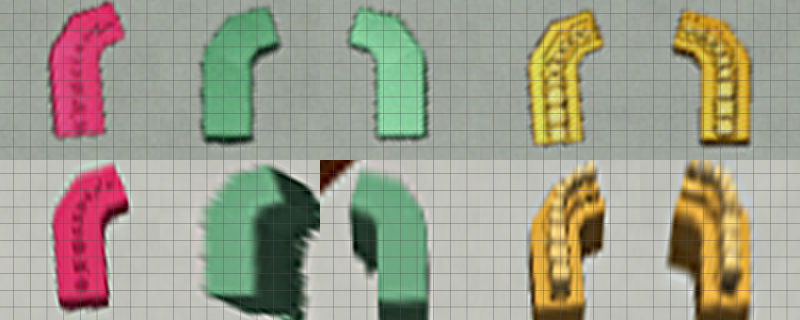

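```bash
cat > fit.py <<'E'
from geo import *
from scipy.optimize import least_squares
SH0=np.array([38,3, 47,-18, 31,-31, 18,-15.])   # A,B,C,D mm (left-handed, y left)
def outline(sh,left=True):
    p=np.array([[-32,15],[18,15],sh[0:2],sh[2:4],sh[4:6],sh[6:8],[-32,-15]],float)/1000
    if not left: p=p*[1,-1]
    return p
def world(p,pose,z):
    x,y,t=pose; c,s=np.cos(t),np.sin(t)
    return np.c_[x+c*p[:,0]-s*p[:,1], y+s*p[:,0]+c*p[:,1], np.full(len(p),z)]
def render(f,o,pose,z0,z1,win,SS=8):
    u0,v0,w,h=win; im=np.zeros((h*SS,w*SS),np.uint8)
    a=proj(f,world(o,pose,z0)); b=proj(f,world(o,pose,z1))
    S=lambda q: np.round(((q-[u0,v0]+0.5)*SS-0.5)*16).astype(np.int32)
    for q in (a,b): cv2.fillPoly(im,[S(q)],255,shift=4)
    n=len(o)
    for i in range(n):
        j=(i+1)%n; cv2.fillPoly(im,[S(np.array([a[i],a[j],b[j],b[i]]))],255,shift=4)
    return cv2.resize(im,(w,h),interpolation=cv2.INTER_AREA)/255.
HUE={"yellow":23,"green":72,"pink":172}
def alpha(f,c,win):
    u0,v0,w,h=win; im=f["img"][v0:v0+h,u0:u0+w].astype(np.float32)
    # chroma direction of object relative to grey, intensity-normalised
    n=im/(im.sum(2,keepdims=True)+1e-3)
    m=mask(f,c,110 if c!="green" else 80)[v0:v0+h,u0:u0+w].astype(np.uint8)
    core=cv2.erode(m,np.ones((3,3),np.uint8))>0
    fg=np.median(n[core],0)
    bg=np.median(n[cv2.dilate(m,np.ones((5,5),np.uint8))==0],0)
    d=fg-bg; return np.clip(((n-bg)@d)/(d@d),0,1.05)
def fitpose(views,c,o,pose0,z0,z1,pad=6,off=None):
    data=[]
    for f in views:
        q=np.vstack([proj(f,world(o,pose0,z)) for z in(z0,z1)])
        u0,v0=np.floor(q.min(0)-pad).astype(int); u1,v1=np.ceil(q.max(0)+pad).astype(int)
        win=(u0,v0,u1-u0,v1-v0); A=alpha(f,c,win)
        data.append((f,win,cv2.GaussianBlur(A.astype(np.float32),(0,0),.7)))
    def res(x):
        p=pose0+np.array([x[0]*1e-3,x[1]*1e-3,x[2]*.03])
        return np.concatenate([(cv2.GaussianBlur(render(f,o,p,z0,z1,w).astype(np.float32),(0,0),.7)-A).ravel() for f,w,A in data])
    r=least_squares(res,[0,0,0],diff_step=.3,x_scale=1,loss="soft_l1",f_scale=.3)
    # restart w/ absolute small step
    x=r.x
    for st in(.5,.2):
        for _ in range(6):
            r0=res(x); J=np.stack([(res(x+st*e)-res(x-st*e))/(2*st) for e in np.eye(3)],1)
            x=x-np.linalg.lstsq(J,r0,rcond=None)[0]
    p=pose0+np.array([x[0]*1e-3,x[1]*1e-3,x[2]*.03]); return p,np.sqrt(np.mean(res(x)**2))
E
cat > shape.py <<'E'
from fit import *
f=pickle.load(open("top0.pkl","rb"))
it=[("pink",1,.008,(.447,-.207,.15)),("green",1,.028,(.62,-.25,-.9)),("green",0,.028,(.467,.066,.6)),("yellow",1,.018,(.46,-.065,.55)),("yellow",0,.018,(.612,.136,.75))]
def data_for(it):
    D=[]
    for c,L,z,p in it:
        o=outline(SH0,L); q=np.vstack([proj(f,world(o,p,h)) for h in(0,z)])
        u0,v0=np.floor(q.min(0)-6).astype(int);u1,v1=np.ceil(q.max(0)+6).astype(int)
        w=(u0,v0,u1-u0,v1-v0); D.append((w,cv2.GaussianBlur(alpha(f,c,w).astype(np.float32),(0,0),.7)))
    return D
D=data_for(it); sc=np.r_[np.ones(8),np.tile([1e-3,1e-3,.03],len(it))]
x0=np.r_[SH0,np.concatenate([i[3] for i in it])]
def res(d):
    x=x0+d*sc; r=[]
    for k,((c,L,z,p),(w,A)) in enumerate(zip(it,D)):
        r.append((cv2.GaussianBlur(render(f,outline(x[:8],L),x[8+3*k:11+3*k],0 if c!="green" else .010,z,w).astype(np.float32),(0,0),.7)-A).ravel())
    return np.concatenate(r)
d=np.zeros(len(x0))
for st in(1,.6,.4,.3,.3,.3,.3,.3):
    r0=res(d); J=np.stack([(res(d+st*e)-res(d-st*e))/(2*st) for e in np.eye(len(d))],1)
    d=d+np.clip(np.linalg.solve(J.T@J+.05*np.eye(len(d)),-J.T@r0),-4,4); print(np.sqrt(np.mean(r0**2)))
x=x0+d*sc; print(x[:8].round(1)); np.save("shape.npy",x[:8])
for k in range(len(it)): print(it[k][0],it[k][1],x[8+3*k:11+3*k].round(4))
E
python3 shape.py
```

```text
0.18422835
0.11011329
0.06434628
0.051575553
0.05103454
0.050451335
0.050875545
0.05015311
[ 39.   -0.   45.7 -23.3  25.9 -30.3  16.8 -13.6]
pink 1 [ 0.4462 -0.2053  0.2195]
green 1 [ 0.6256 -0.2446 -0.9128]
green 0 [0.466  0.0659 0.6266]
yellow 1 [ 0.4541 -0.0652  0.6055]
yellow 0 [0.6119 0.1325 0.7663]
```

```bash
cat > meas.py <<'E'
from fit import *
import sys
SH=np.array([39.5,.3,46.8,-23.6,26.3,-31,17.2,-14])
T=pickle.load(open("top0.pkl","rb"));S=pickle.load(open("scene0.pkl","rb"))
it=[("pink",1,0,.008,(.4462,-.2053,.2195)),("green",1,.010,.028,(.6256,-.2446,-.9128)),("green",0,.010,.028,(.466,.0659,.6266)),("yellow",1,0,.018,(.4541,-.0652,.6055)),("yellow",0,0,.018,(.6119,.1325,.7663))]
for c,L,z0,z1,p in it:
    for nm,v in(("top",[T]),("scene",[S])):
        q,e=fitpose(v,c,outline(SH,L),np.array(p),z0,z1); print(c,L,nm,q.round(4),round(e,3))
def rect(w,h): return np.array([[-w,-h],[w,-h],[w,h],[-w,h]])/2000
for c,p in(("blue",(.459,-.357,-.12)),("orange",(.48,.225,-.15))):
    for nm,f in(("top",T),("scene",S)):
        h=cv2.cvtColor(f["img"],cv2.COLOR_BGR2HSV); lo,hi=(105,125) if c=="blue" else (3,18)
        m=((h[...,0]>=lo)&(h[...,0]<=hi)&(h[...,1]>110)).astype(np.uint8)
        k,l,st,ce=cv2.connectedComponentsWithStats(m); q=proj(f,np.array([[p[0],p[1],.01]]))[0].astype(int); i=l[q[1],q[0]]
        A=cv2.GaussianBlur((l==i).astype(np.float32),(0,0),.7); o=rect(125,140); x=np.array(p)
        sc=np.array([1e-3,1e-3,.02])
        R=lambda x:(cv2.GaussianBlur(render(f,o,x,0,.015,(0,0,560,420)).astype(np.float32),(0,0),.7)-A).ravel()
        for st in(1.,1,.5,.5,.5,.5):
            J=np.stack([(R(x+st*e*sc)-R(x-st*e*sc))/(2*st) for e in np.eye(3)],1); x=x-sc*np.linalg.lstsq(J,R(x),rcond=None)[0]
        print(c,nm,x.round(4),st,A.sum(),np.abs(R(x)).sum().round(1))
E
python3 meas.py
```

```text
pink 1 top [ 0.4458 -0.2052  0.213 ] 0.043
pink 1 scene [ 0.4481 -0.2056  0.2192] 0.088
green 1 top [ 0.6254 -0.2439 -0.9062] 0.043
green 1 scene [ 0.624  -0.2453 -0.9009] 0.058
green 0 top [0.4656 0.0656 0.6207] 0.025
green 0 scene [0.4646 0.0634 0.6165] 0.09
yellow 1 top [ 0.4537 -0.0654  0.6082] 0.059
yellow 1 scene [ 0.4559 -0.0651  0.5911] 0.108
yellow 0 top [0.6116 0.132  0.7688] 0.077
yellow 0 scene [0.6135 0.1328 0.7421] 0.101
blue top [ 0.4594 -0.3546 -0.2155] 0.5 3232.0 88.4
blue scene [ 0.461  -0.3563 -0.2034] 0.5 3937.9998 221.2
orange top [ 0.496   0.2276 -0.2165] 0.5 3237.0 58.9
orange scene [ 0.4975  0.2276 -0.2166] 0.5 1791.9999 101.6
```

Run:
```python
from fit import *
T=pickle.load(open("top0.pkl","rb"))
o=np.array([[-62.5,-70],[62.5,-70],[62.5,70],[-62.5,70]])/1000
big=cv2.resize(T["img"],None,fx=4,fy=4,interpolation=cv2.INTER_CUBIC)
out=[]
for p,c in(((.4594,-.3546,-.2155),(413,244)),((.496,.2276,-.2165),(165,233))):
    for z in(0,.015):
        q=((proj(T,world(o,p,z))+.5)*4).astype(int); cv2.polylines(big,[q],True,(0,255,0),1)
    out.append(big[(c[1]-45)*4:(c[1]+45)*4,(c[0]-45)*4:(c[0]+45)*4])
cv2.imwrite("pics/pans.png",np.hstack(out))
```

```text
(no output)
```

View pics/pans.png

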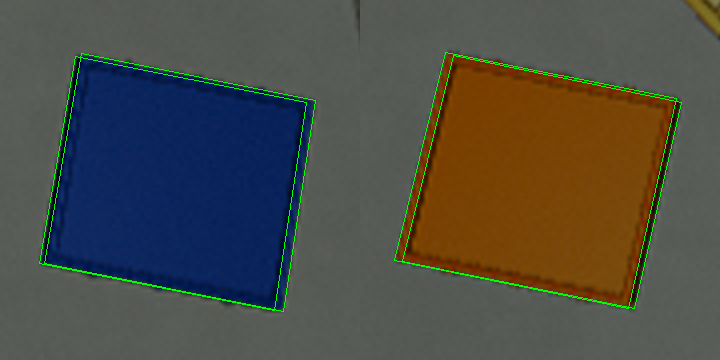

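```bash
cat > mv.py <<'E'
from plant import robot
import numpy as np, sys
from scipy.spatial.transform import Rotation as Ro
def to(*wps):
    s=robot.sense(); R=Ro.from_euler("xyz",s["eef_rot"]).as_matrix(); p=s["ee_pos"]; y0=np.arctan2(R[1,0],R[0,0])
    print("t",round(s["clock"],2),"pos",(p*1000).round(1),"yaw",round(y0,4),"open",round(float(s["opening"]),3),"F",s["wrist_force"].round(1),"j7",round(s["joints"][6],2),"j1",round(s["joints"][0],2))
    for w in wps:
        d=R.T@(np.array(w[:3])/1000-p)*1000; tw=-((w[3]-y0+np.pi)%(2*np.pi)-np.pi)
        print(w,"->",d.round(1),"tw",round(tw,3),"rad",round(np.hypot(w[0],w[1])))
if __name__=="__main__":
    a=[float(v) for v in sys.argv[1:]]; to(*[a[i:i+4] for i in range(0,len(a),4)])
E
python3 mv.py 480 200 220 2.2  454 -65 150 0.608
```

```text
t 0.1 pos [183.3 596.9 230.5] yaw 2.8439 open 1.0 F [ 0.1  0.1 -0.5] j7 -0.22 j1 -1.24
[480.0, 200.0, 220.0, 2.2] -> [-400.1 -292.4   11.1] tw 0.644 rad 520
[454.0, -65.0, 150.0, 0.608] -> [-453.  -553.2   81.6] tw 2.236 rad 459
```

Request:
jog_arm:
  steps:
    - [-40, -29, 1, 0.06]
    - [-80, -58, 2, 0.13]
    - [-120, -88, 3, 0.2]
    - [-160, -117, 4, 0.26]
    - [-200, -146, 5, 0.32]
    - [-240, -175, 6, 0.39]
    - [-280, -205, 7, 0.45]
    - [-320, -234, 8, 0.52]
    - [-360, -263, 9, 0.58]
    - [-400, -292, 11, 0.65]
  gripper: 100
  force: 40

```text
clock: 1.1
ee_pos: [0.4809, 0.1992, 0.2202]
eef_rot: [-3.141, -0.0, 2.191]
wrist_force: [0.5, 1.1, -0.3]
opening: 0.606
```

```bash
python3 mv.py 453.5 -65.4 120 0.608
```

```text
t 1.1 pos [480.9 199.2 220.2] yaw 2.1914 open 0.606 F [ 0.5  1.1 -0.3] j7 0.08 j1 -0.44
[453.5, -65.4, 120.0, 0.608] -> [-199.4 -176.2  100.1] tw 1.583 rad 458
```

Request:
jog_arm:
  steps:
    - [-20, -18, 10, 0.15]
    - [-42, -37, 20, 0.3]
    - [-64, -56, 30, 0.45]
    - [-86, -75, 40, 0.6]
    - [-108, -94, 50, 0.75]
    - [-130, -113, 60, 0.9]
    - [-150, -132, 70, 1.05]
    - [-170, -150, 80, 1.2]
    - [-185, -165, 90, 1.35]
    - [-198, -176, 100, 1.5]

```text
clock: 2.1
ee_pos: [0.4521, -0.064, 0.1198]
eef_rot: [-3.141, 0.001, 0.686]
wrist_force: [-0.4, -0.4, -0.0]
opening: 0.611
```

```bash
python3 mv.py 454.5 -65.3 60 0.604 454.5 -65.3 4 0.604
```

```text
t 2.1 pos [452.1 -64.  119.8] yaw 0.6863 open 0.611 F [-0.4 -0.4 -0. ] j7 -0.43 j1 -0.07
[454.5, -65.3, 60.0, 0.604] -> [ 1.   2.6 59.8] tw 0.082 rad 459
[454.5, -65.3, 4.0, 0.604] -> [  1.1   2.6 115.8] tw 0.082 rad 459
```

Request:
jog_arm:
  steps:
    - [1, 2.6, 12, 0.08]
    - [1, 2.6, 28, 0.08]
    - [1, 2.6, 44, 0.08]
    - [1, 2.6, 60, 0.08]
    - [1, 2.6, 76, 0.08]
    - [1, 2.6, 90, 0.08]
    - [1, 2.6, 102, 0.08]
    - [1, 2.6, 110, 0.08]
    - [1, 2.6, 115, 0.08]
    - [1, 2.6, 116, 0.08]

```text
clock: 3.1
ee_pos: [0.4566, -0.0641, 0.0048]
eef_rot: [-3.139, 0.003, 0.621]
wrist_force: [-0.0, 2.0, 0.5]
opening: 0.607
```

```bash
python3 - <<'E'
from plant import robot
import cv2
f=robot.grab_frame("scene"); cv2.imwrite("pics/s1.png",cv2.resize(f["img"][180:310,180:380],None,fx=4,fy=4,interpolation=cv2.INTER_CUBIC))
E
python3 mv.py 454.5 -65.3 4 0.604
```

```text
t 3.15 pos [456.3 -64.1   4.7] yaw 0.6335 open 0.611 F [-0.1  0.1  0.4] j7 0.1 j1 0.01
[454.5, -65.3, 4.0, 0.604] -> [-2.1 -0.1  0.7] tw 0.029 rad 459
```

View pics/s1.png

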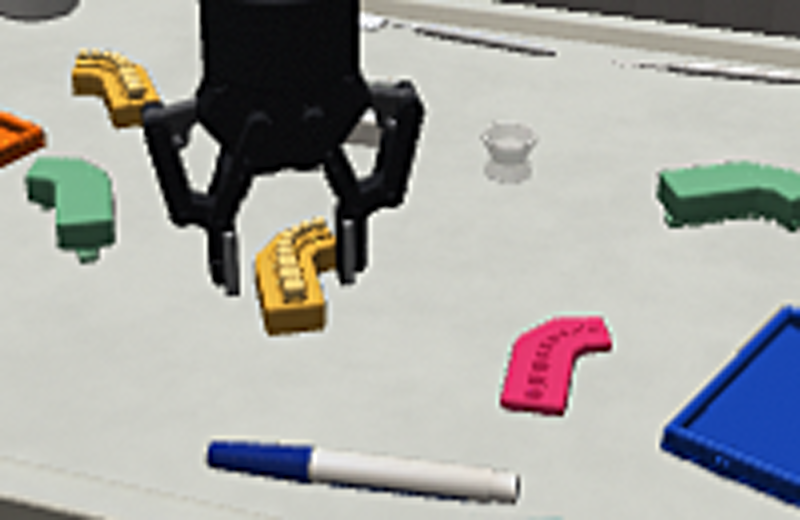

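Request:
jog_arm:
  steps:
    - [-2, 0, 1, 0.03]
    - [-2, 0, 1, 0.03]
    - [-2, 0, 1, 0.03]

```text
clock: 3.45
ee_pos: [0.4559, -0.0654, 0.0051]
eef_rot: [-3.139, 0.003, 0.58]
wrist_force: [-0.5, 0.2, -0.8]
opening: 0.609
```

```bash
for i in 1 2 3; do python3 mv.py 454.5 -65.3 4 0.604; done
```

```text
t 3.45 pos [455.9 -65.4   5.1] yaw 0.5805 open 0.609 F [-0.5  0.2 -0.8] j7 0.05 j1 0.02
[454.5, -65.3, 4.0, 0.604] -> [-1.1 -0.8  1.1] tw -0.024 rad 459
t 3.45 pos [455.9 -65.4   5.1] yaw 0.5805 open 0.609 F [-0.5  0.2 -0.8] j7 0.05 j1 0.02
[454.5, -65.3, 4.0, 0.604] -> [-1.1 -0.8  1.1] tw -0.024 rad 459
t 3.45 pos [455.9 -65.4   5.1] yaw 0.5805 open 0.609 F [-0.5  0.2 -0.8] j7 0.05 j1 0.02
[454.5, -65.3, 4.0, 0.604] -> [-1.1 -0.8  1.1] tw -0.024 rad 459
```

Request:
jog_arm:
  steps:
    - [-1, -0.5, 1, -0.02]
    - [-1, -0.5, 1, -0.02]
    - [-1, -0.5, 1, -0.02]
    - [-1, -0.5, 1, -0.02]
    - [-1, -0.5, 1, -0.02]
    - [-1, -0.5, 1, -0.02]
  gripper: 255
  force: 50

```text
clock: 4.05
ee_pos: [0.4552, -0.0655, 0.0048]
eef_rot: [-3.138, 0.004, 0.603]
wrist_force: [-0.8, -0.0, 5.6]
opening: 0.337
```

```bash
python3 mv.py 454.5 -65.3 120 0.604 456 -350 130 -.21
```

```text
t 4.05 pos [455.2 -65.5   4.8] yaw 0.6034 open 0.337 F [-0.8 -0.   5.6] j7 0.07 j1 0.02
[454.5, -65.3, 120.0, 0.604] -> [  -0.9   -1.  -115.2] tw -0.001 rad 459
[456.0, -350.0, 130.0, -0.21] -> [-161.3  234.2 -125.5] tw 0.813 rad 575
```

Request:
jog_arm:
  steps:
    - [0, 0, -5, 0]
    - [0, 0, -18, 0]
    - [0, 0, -38, 0]
    - [0, 0, -60, 0]
    - [-5, 8, -80, 0.04]
    - [-20, 28, -98, 0.12]
    - [-40, 58, -110, 0.22]
    - [-65, 92, -118, 0.34]
    - [-90, 130, -122, 0.46]
    - [-112, 162, -125, 0.58]

```text
clock: 5.05
ee_pos: [0.4557, -0.2647, 0.1302]
eef_rot: [3.142, 0.005, 0.018]
wrist_force: [1.2, 0.4, -1.5]
opening: 0.336
```

```bash
python3 mv.py  456 -350 110 -.21  456 -350 60 -.21
```

```text
t 5.05 pos [ 455.7 -264.7  130.2] yaw 0.0184 open 0.336 F [ 1.2  0.4 -1.5] j7 -0.26 j1 0.06
[456.0, -350.0, 110.0, -0.21] -> [-1.2 85.3 20.2] tw 0.228 rad 575
[456.0, -350.0, 60.0, -0.21] -> [-1.  85.3 70.2] tw 0.228 rad 575
```

Request:
jog_arm:
  steps:
    - [0, 15, 3, 0.05]
    - [0, 34, 6, 0.1]
    - [0, 54, 10, 0.15]
    - [-1, 70, 14, 0.2]
    - [-1, 80, 20, 0.23]
    - [-1, 85, 32, 0.23]
    - [-1, 85, 48, 0.23]
    - [-1, 85, 60, 0.23]
    - [-1, 85, 68, 0.23]
    - [-1, 85, 70, 0.23]

```text
clock: 6.05
ee_pos: [0.4561, -0.3464, 0.0581]
eef_rot: [-3.14, 0.007, -0.206]
wrist_force: [0.1, 0.4, -0.2]
opening: 0.341
```

```bash
python3 mv.py   456 -350 9.5 -.21; python3 -c "
from plant import robot; print(robot.sense()['joints'].round(2))"
```

```text
t 6.05 pos [ 456.1 -346.4   58.1] yaw -0.2056 open 0.341 F [ 0.1  0.4 -0.2] j7 -0.33 j1 0.24
[456.0, -350.0, 9.5, -0.21] -> [ 1.   3.6 48.6] tw 0.004 rad 575
[ 0.24  0.98  0.6   1.86 -0.94  0.62 -0.33]
```

Request:
jog_arm:
  steps:
    - [1, 3.5, 10, 0]
    - [1, 3.5, 20, 0]
    - [1, 3.5, 30, 0]
    - [1, 3.5, 37, 0]
    - [1, 3.5, 42, 0]
    - [1, 3.5, 45, 0]
    - [1, 3.5, 47, 0]
    - [1, 3.5, 47, 0]

```text
clock: 6.85
ee_pos: [0.4564, -0.3511, 0.0122]
eef_rot: [3.141, 0.005, -0.206]
wrist_force: [-0.1, -0.2, -1.7]
opening: 0.337
```

```bash
python3 mv.py   456 -350 8.8 -.21; python3 -c "
from plant import robot; print(robot.sense()['joints'].round(2))"
```

```text
t 6.85 pos [ 456.4 -351.1   12.2] yaw -0.2062 open 0.337 F [-0.1 -0.2 -1.7] j7 -0.31 j1 0.3
[456.0, -350.0, 8.8, -0.21] -> [-0.6 -1.   3.4] tw 0.004 rad 575
[ 0.3   1.03  0.49  1.86 -0.96  0.51 -0.31]
```

Request:
jog_arm:
  steps:
    - [0, 0, 1, 0]
    - [0, 0, 2, 0]
    - [0, 0, 2.7, 0]
    - [0, 0, 3.4, 0]
    - [0, 0, 3.4, 0]

```text
clock: 7.35
ee_pos: [0.4564, -0.3511, 0.0089]
eef_rot: [3.141, 0.005, -0.206]
wrist_force: [0.3, -0.4, -1.2]
opening: 0.335
```

Request:
jog_arm:
  steps:
    - [0, 0, 0.4, 0]
    - [0, 0, 0.8, 0]
    - [0, 0, 0.8, 0]

```text
clock: 7.65
ee_pos: [0.4564, -0.3511, 0.0089]
eef_rot: [-3.142, 0.005, -0.206]
wrist_force: [-0.8, 1.4, 6.8]
opening: 0.335
```

Request:
jog_arm:
  steps:
    - [0, 0, 0, 0]
    - [0, 0, 0, 0]
    - [0, 0, 0, 0]
    - [0, 0, -4, 0]
    - [0, 0, -14, 0]
    - [0, 0, -30, 0]
    - [0, 0, -50, 0]
    - [0, 0, -75, 0]
    - [0, 0, -95, 0]
    - [0, 0, -105, 0]
  gripper: 100

```text
clock: 8.65
ee_pos: [0.4576, -0.3522, 0.116]
eef_rot: [3.139, 0.002, -0.206]
wrist_force: [-0.2, -0.3, -0.6]
opening: 0.609
```

```bash
python3 mv.py 446.5 -205.3 100 0.216;  python3 -c "
from plant import robot; print(robot.sense()['joints'].round(2))"
```

```text
t 8.65 pos [ 457.6 -352.2  116. ] yaw -0.2064 open 0.609 F [-0.2 -0.3 -0.6] j7 -0.43 j1 0.22
[446.5, -205.3, 100.0, 0.216] -> [ -40.9 -141.6   15.8] tw -0.422 rad 491
[ 0.22  0.89  0.65  1.83 -0.81  0.7  -0.43]
```

Request:
jog_arm:
  steps:
    - [-4, -14, 2, -0.04]
    - [-8, -30, 3, -0.09]
    - [-14, -48, 5, -0.14]
    - [-19, -66, 7, -0.2]
    - [-25, -86, 9, -0.26]
    - [-31, -104, 12, -0.32]
    - [-36, -122, 14, -0.38]
    - [-40, -136, 16, -0.42]
    - [-41, -141, 16, -0.42]
    - [-41, -142, 16, -0.42]

```text
clock: 9.65
ee_pos: [0.4457, -0.2029, 0.097]
eef_rot: [-3.139, 0.006, 0.215]
wrist_force: [-0.3, -0.5, -0.1]
opening: 0.606
```

```bash
cat > look.py <<'E'
from fit import *
from plant import robot
SH=np.array([39.5,.3,46.8,-23.6,26.3,-31,17.2,-14])
def grab(tag):
    v={}
    for n in("scene","top"):
        v[n]=robot.grab_frame(n); pickle.dump(v[n],open(f"{n}_{tag}.pkl","wb"))
    return v
def crop(v,n,c,r,name,k=5,alpha=1.):
    im=v[n]["img"][c[1]-r:c[1]+r,c[0]-r:c[0]+r]; cv2.imwrite("pics/"+name,cv2.convertScaleAbs(cv2.resize(im,None,fx=k,fy=k,interpolation=cv2.INTER_CUBIC),alpha=alpha))
E
python3 - <<'E'
from look import *
v=grab("1"); crop(v,"top",(413,244),50,"t1.png",6,1.6); crop(v,"scene",(397,289),60,"s2.png",6)
for n in v:
    print(n,[ (a.round(4),round(b,3)) for a,b in [fitpose([v[n]],"yellow",outline(SH,1),np.array([.456,-.351,-.206]),.004,.022)]])
E
python3 mv.py 446.5 -205.3 2.5 0.216;  python3 -c "
from plant import robot; print(robot.sense()['joints'].round(2))"
```

```text
scene [(array([ 0.4574, -0.3522, -0.2079]), np.float32(0.164))]
top [(array([ 0.4569, -0.3519, -0.2899]), np.float32(0.462))]
t 9.75 pos [ 445.9 -204.5   97.3] yaw 0.2131 open 0.611 F [ 0.3 -0.1  0.9] j7 -0.18 j1 0.07
[446.5, -205.3, 2.5, 0.216] -> [ 0.8  1.  94.8] tw -0.003 rad 491
[ 0.07  0.81  0.44  2.09 -0.84  0.43 -0.18]
```

View pics/t1.png

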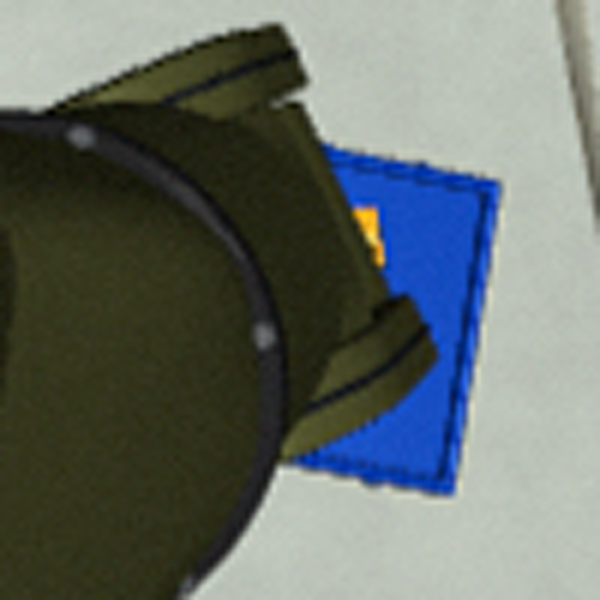

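View pics/s2.png

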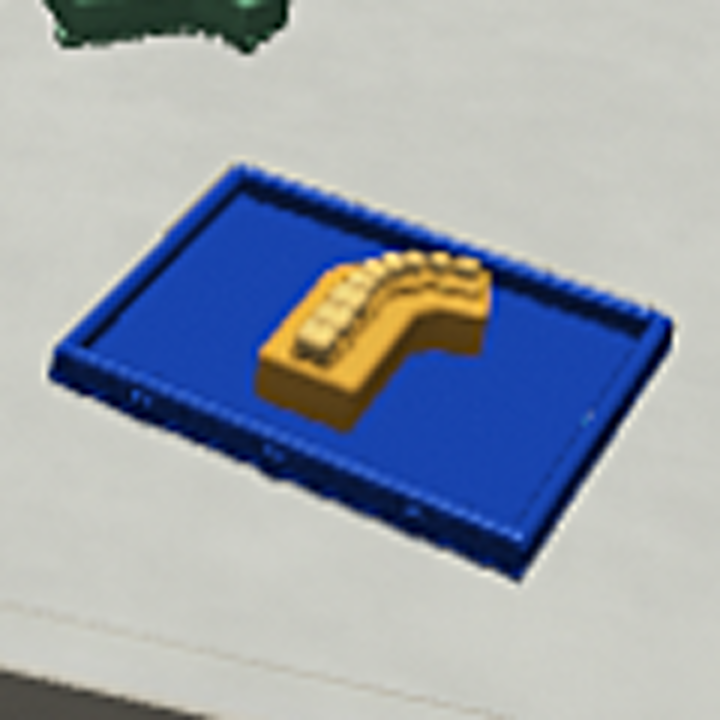

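Request:
jog_arm:
  steps:
    - [1.4, 1, 10, 0]
    - [1.4, 1, 25, 0]
    - [1.4, 1, 42, 0]
    - [1.4, 1, 58, 0]
    - [1.4, 1, 72, 0]
    - [1.4, 1, 83, 0]
    - [1.4, 1, 90, 0]
    - [1.4, 1, 93, 0]
    - [1.4, 1, 93.5, 0]
    - [1.4, 1, 93.5, 0]

```text
clock: 10.75
ee_pos: [0.447, -0.2047, 0.0039]
eef_rot: [-3.14, 0.005, 0.214]
wrist_force: [-0.2, 0.7, 1.4]
opening: 0.607
```

```bash
python3 mv.py 447.2 -205.3 3 0.216;  python3 -c "
from plant import robot; print(robot.sense()['joints'].round(2))"
```

```text
t 10.75 pos [ 447.  -204.7    3.9] yaw 0.2136 open 0.607 F [-0.2  0.7  1.4] j7 -0.09 j1 0.23
[447.2, -205.3, 3.0, 0.216] -> [0.1 0.7 0.9] tw -0.002 rad 492
[ 0.23  0.95  0.17  2.1  -0.94  0.17 -0.09]
```

Request:
jog_arm:
  steps:
    - [0, 0.6, 0.9, 0]
    - [0, 0.6, 0.9, 0]
    - [0, 0.6, 0.9, 0]
    - [0, 0.6, 0.9, 0]
    - [0, 0.6, 0.9, 0]
    - [0, 0.6, 0.9, 0]
    - [0, 0.6, 0.9, 0]
  gripper: 255
  force: 40

```text
clock: 11.45
ee_pos: [0.4473, -0.2052, 0.0033]
eef_rot: [-3.14, 0.004, 0.214]
wrist_force: [-0.9, 0.4, 6.2]
opening: 0.334
```

```bash
python3 mv.py 447.2 -205.3 100 0.216 456.4 -351.1 110 -.206
```

```text
t 11.45 pos [ 447.3 -205.2    3.3] yaw 0.2138 open 0.334 F [-0.9  0.4  6.2] j7 -0.09 j1 0.24
[447.2, -205.3, 100.0, 0.216] -> [ -0.5  -0.  -96.7] tw -0.002 rad 492
[456.4, -351.1, 110.0, -0.206] -> [ -22.5  144.4 -106.8] tw 0.42 rad 576
```

Request:
jog_arm:
  steps:
    - [0, 0, -4, 0]
    - [0, 0, -14, 0]
    - [0, 0, -30, 0]
    - [0, 0, -50, 0]
    - [-1, 6, -70, 0.02]
    - [-4, 20, -86, 0.07]
    - [-7, 42, -98, 0.13]
    - [-11, 66, -104, 0.2]
    - [-15, 90, -107, 0.27]
    - [-18, 112, -107, 0.34]

```text
clock: 12.45
ee_pos: [0.4538, -0.3193, 0.111]
eef_rot: [3.141, 0.005, -0.129]
wrist_force: [0.9, 0.4, -1.6]
opening: 0.331
```

Request:
jog_arm:
  steps:
    - [-2, 14, 4, 0.04]
    - [-4, 26, 10, 0.08]
    - [-4, 32, 18, 0.08]
    - [-4, 32, 27, 0.08]
    - [-4, 32, 34, 0.08]
    - [-4, 32, 40, 0.08]
    - [-4, 32, 44, 0.08]
    - [-4, 32, 46, 0.08]
    - [-4, 32, 46, 0.08]

```text
clock: 13.35
ee_pos: [0.4455, -0.3493, 0.0636]
eef_rot: [3.142, 0.006, -0.206]
wrist_force: [-0.6, 0.2, -0.1]
opening: 0.332
```

```bash
python3 mv.py 456.4 -351.1 35.5 -.206
python3 - <<'E'
from plant import robot; print(robot.sense()['joints'].round(2))
from look import *
f=robot.grab_frame("scene"); crop({"scene":f},"scene",(400,260),60,"s3.png",6)
E
```

```text
t 13.35 pos [ 445.5 -349.3   63.6] yaw -0.2058 open 0.332 F [-0.6  0.2 -0.1] j7 -0.36 j1 0.28
[456.4, -351.1, 35.5, -0.206] -> [11.2 -0.4 28. ] tw 0.0 rad 576
[ 0.28  0.95  0.55  1.88 -0.88  0.58 -0.36]
```

View pics/s3.png

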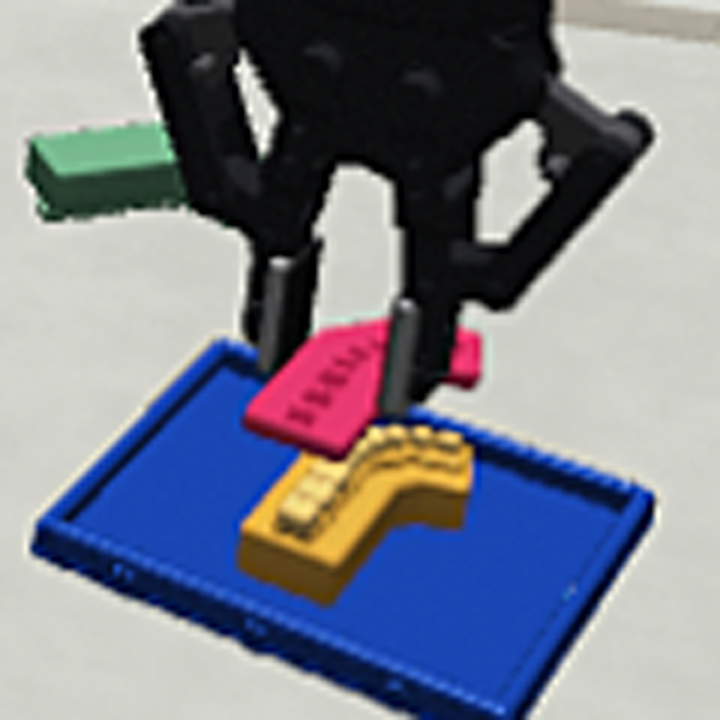

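Request:
jog_arm:
  steps:
    - [4, 0, 3, 0]
    - [9, 0, 7, 0]
    - [11, -0.3, 12, 0]
    - [11, -0.3, 17, 0]
    - [11, -0.3, 21, 0]
    - [11, -0.3, 24, 0]
    - [11, -0.3, 25, 0]
    - [11, -0.3, 25, 0]

```text
clock: 14.2
ee_pos: [0.4559, -0.3515, 0.0385]
eef_rot: [3.141, 0.006, -0.206]
wrist_force: [-0.2, -0.1, -0.5]
opening: 0.331
```

```bash
python3 mv.py 456.4 -351.1 35.3 -.206
```

```text
t 14.2 pos [ 455.9 -351.5   38.5] yaw -0.2065 open 0.331 F [-0.2 -0.1 -0.5] j7 -0.36 j1 0.29
[456.4, -351.1, 35.3, -0.206] -> [ 0.4 -0.5  3.2] tw -0.0 rad 576
```

Request:
jog_arm:
  steps:
    - [0.4, -0.4, 0.8, 0]
    - [0.4, -0.4, 1.6, 0]
    - [0.4, -0.4, 2.2, 0]
    - [0.4, -0.4, 2.8, 0]
    - [0.4, -0.4, 3.2, 0]
    - [0.4, -0.4, 3.2, 0]

```text
clock: 14.8
ee_pos: [0.4566, -0.3512, 0.0355]
eef_rot: [3.141, 0.006, -0.206]
wrist_force: [-0.3, -0.1, -0.1]
opening: 0.329
```

Request:
jog_arm:
  steps:
    - [0, 0, 0.4, 0]
    - [0, 0, 0.8, 0]
    - [0, 0, 0.8, 0]

```text
clock: 15.1
ee_pos: [0.4566, -0.3512, 0.0354]
eef_rot: [3.142, 0.005, -0.206]
wrist_force: [-1.3, 1.0, 5.4]
opening: 0.334
```

Request:
jog_arm:
  steps:
    - [0, 0, 0, 0]
    - [0, 0, 0, 0]
    - [0, 0, 0, 0]
    - [0, 0, 0, 0]
    - [0, 0, -4, 0]
    - [0, 0, -14, 0]
    - [0, 0, -30, 0]
    - [0, 0, -50, 0]
    - [0, 0, -70, 0]
    - [0, 0, -85, 0]
  gripper: 100

```text
clock: 16.1
ee_pos: [0.4573, -0.3517, 0.1216]
eef_rot: [3.14, 0.004, -0.206]
wrist_force: [0.7, -0.6, -0.8]
opening: 0.61
```

```bash
python3 mv.py 625 -244.6 110 -.905
python3 - <<'E'
from plant import robot; print(robot.sense()['joints'].round(2))
from look import *
f=robot.grab_frame("scene"); crop({"scene":f},"scene",(397,270),60,"s4.png",6)
v={"scene":f}; pickle.dump(f,open("scene_2.pkl","wb"))
for z in(.032,): print(fitpose([f],"pink",outline(SH,1),np.array([.457,-.352,-.206]),z,z+.008))
E
```

```text
t 16.1 pos [ 457.3 -351.7  121.6] yaw -0.2065 open 0.61 F [ 0.7 -0.6 -0.8] j7 -0.46 j1 0.23
[625.0, -244.6, 110.0, -0.905] -> [ 142.2 -139.2   10.8] tw 0.699 rad 671
[ 0.23  0.88  0.64  1.83 -0.79  0.71 -0.46]
(array([ 0.45417973, -0.35249998, -0.18563962]), np.float32(0.17261797))
```

View pics/s4.png

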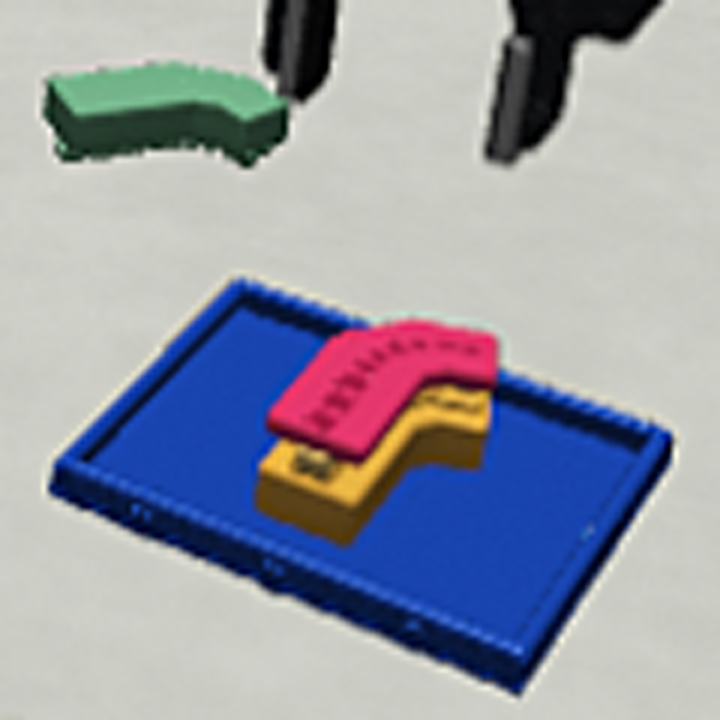

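Request:
jog_arm:
  steps:
    - [12, -12, 0, 0.07]
    - [28, -28, 0, 0.15]
    - [46, -45, 1, 0.24]
    - [64, -63, 2, 0.33]
    - [82, -80, 4, 0.42]
    - [100, -98, 6, 0.51]
    - [118, -116, 8, 0.6]
    - [132, -130, 10, 0.67]
    - [141, -138, 11, 0.7]
    - [142, -139, 11, 0.7]

```text
clock: 17.15
ee_pos: [0.6259, -0.2422, 0.1069]
eef_rot: [3.139, 0.005, -0.902]
wrist_force: [-0.5, 0.5, -0.1]
opening: 0.61
```

```bash
python3 mv.py 625 -244.6 110 -.905
cat > ov.py <<'E'
from look import *
def overlay(f,c,r,name,items,k=6,alpha=1.):
    im=f["img"][c[1]-r:c[1]+r,c[0]-r:c[0]+r]; im=cv2.convertScaleAbs(cv2.resize(im,None,fx=k,fy=k,interpolation=cv2.INTER_CUBIC),alpha=alpha)
    for pose,L,z,col in items:
        q=(proj(f,world(outline(SH,L),pose,z))-[c[0]-r,c[1]-r]+.5)*k
        cv2.polylines(im,[np.round(q*16).astype(np.int32)],True,col,1,cv2.LINE_AA,4)
    cv2.imwrite("pics/"+name,im)
E
python3 - <<'E'
from ov import *
v=grab("3")
P=(.457,-.352,-.207)
overlay(v["scene"],(397,275),50,"s5.png",[(P,1,.022,(255,255,255)),(P,1,.032,(0,255,255)),(P,1,.040,(0,255,0))],7)
overlay(v["top"],(413,244),50,"t5.png",[(P,1,.022,(255,255,255)),(P,1,.040,(0,255,0))],7,1.6)
E
```

```text
t 17.15 pos [ 625.9 -242.2  106.9] yaw -0.9025 open 0.61 F [-0.5  0.5 -0.1] j7 -1.42 j1 -0.09
[625.0, -244.6, 110.0, -0.905] -> [ 1.4  2.2 -3.1] tw 0.003 rad 671
```

View pics/s5.png

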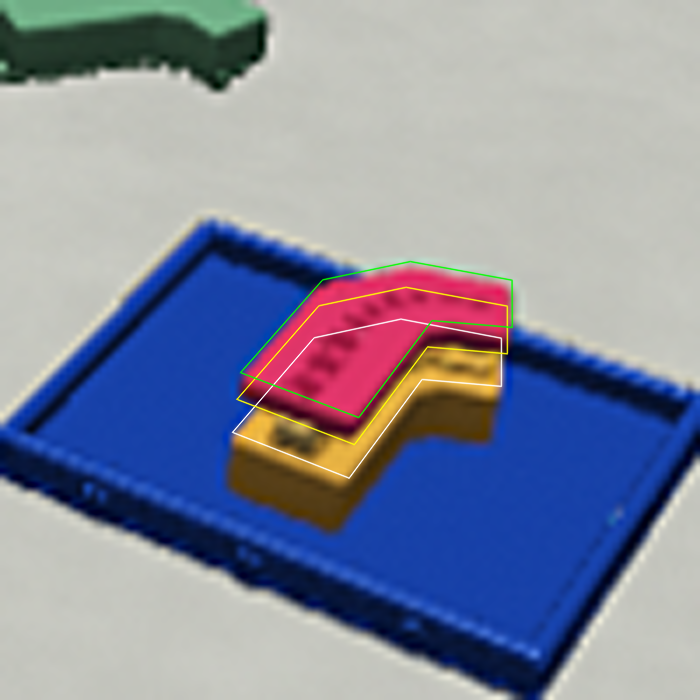

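View pics/t5.png

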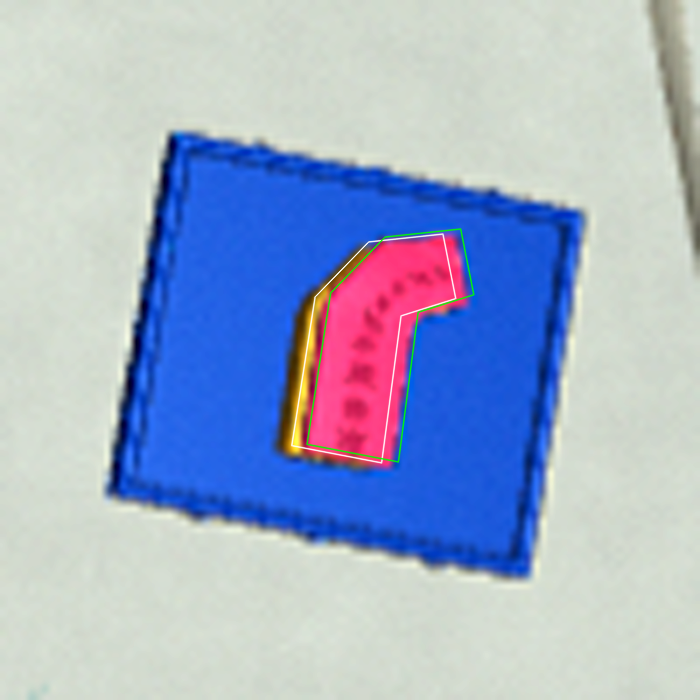

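```bash
cat > fit2.py <<'E'
from look import *
HR={"yellow":(12,34),"green":(45,95),"pink":(160,179)}
def hm(f,c):
    h=cv2.cvtColor(f["img"],cv2.COLOR_BGR2HSV); lo,hi=HR[c]
    return ((h[...,0]>=lo)&(h[...,0]<=hi)&(h[...,1]>=70)&(h[...,2]>=25)).astype(np.float32)
def fit2(f,c,L,p0,z0,z1,ign=(),pad=8):
    o=outline(SH,L); p0=np.array(p0,float)
    q=np.vstack([proj(f,world(o,p0,z)) for z in(z0,z1)]); u0,v0=np.floor(q.min(0)-pad).astype(int);u1,v1=np.ceil(q.max(0)+pad).astype(int)
    w=(u0,v0,u1-u0,v1-v0); sl=(slice(v0,v1),slice(u0,u1)); G=lambda a:cv2.GaussianBlur(a.astype(np.float32),(0,0),.8)
    A=G(hm(f,c)[sl]); W=np.ones_like(A)
    for k in ign: W*=1-cv2.dilate(hm(f,k)[sl],np.ones((3,3)))
    sc=np.array([1e-3,1e-3,.02]); R=lambda x:(W*(G(render(f,o,x,z0,z1,w))-A)).ravel()
    x=p0
    for st in(1.,1,.7,.7,.5,.5,.5,.5):
        J=np.stack([(R(x+st*e*sc)-R(x-st*e*sc))/(2*st) for e in np.eye(3)],1); x=x+sc*np.clip(-np.linalg.lstsq(J,R(x),rcond=None)[0],-3,3)
    return x,np.sqrt((R(x)**2).mean())
E
python3 - <<'E'
from fit2 import *
for n in("scene","top"):
    f=pickle.load(open(f"{n}0.pkl","rb"))
    for c,L,z0,z1,p in [("pink",1,0,.008,(.4462,-.2053,.2195)),("green",1,.010,.028,(.6256,-.2446,-.9128)),("yellow",1,0,.018,(.4541,-.0652,.6055))]:
        x,e=fit2(f,c,L,p,z0,z1); print(n,"init",c,x.round(4),e.round(3))
    f=pickle.load(open(f"{n}_3.pkl","rb")); P=(.457,-.352,-.207)
    x,e=fit2(f,"pink",1,P,.032,.040); print(n,"pink",x.round(4),e.round(3))
    x,e=fit2(f,"yellow",1,P,.004,.022,("pink",)); print(n,"yel",x.round(4),e.round(3))
f=pickle.load(open("scene_1.pkl","rb")); x,e=fit2(f,"yellow",1,P,.004,.022); print("scene_1 yel",x.round(4),e.round(3))
E
```

```text
scene init pink [ 0.4471 -0.2059  0.2279] 0.054
scene init green [ 0.6244 -0.2454 -0.9403] 0.071
scene init yellow [ 0.4554 -0.0652  0.5955] 0.042
scene pink [ 0.4571 -0.3521 -0.2033] 0.084
scene yel [ 0.459  -0.3516 -0.1888] 0.039
top init pink [ 0.4456 -0.2053  0.2158] 0.026
top init green [ 0.6259 -0.2445 -0.9047] 0.066
top init yellow [ 0.4537 -0.0653  0.6158] 0.03
top pink [ 0.4544 -0.3506 -0.2026] 0.058
top yel [ 0.4555 -0.3522 -0.2183] 0.019
scene_1 yel [ 0.4576 -0.3522 -0.1967] 0.074
```

Request:
jog_arm:
  steps:
    - [2, 2.5, 10, 0]
    - [2, 2.5, 25, 0]
    - [2, 2.5, 42, 0]
    - [2, 2.5, 58, 0]
    - [2, 2.5, 72, 0]
    - [2, 2.5, 83, 0]
    - [2, 2.5, 90, 0]
    - [2, 2.5, 93, 0]
    - [2, 2.5, 93.5, 0]
    - [2, 2.5, 93.5, 0]

```text
clock: 18.25
ee_pos: [0.6235, -0.2476, 0.0148]
eef_rot: [3.138, 0.003, -0.906]
wrist_force: [0.4, 0.1, 0.3]
opening: 0.609
```

```bash
python3 mv.py 625.3 -245.1 13 -.906;  python3 -c "
from plant import robot; print(robot.sense()['joints'].round(2))"
```

```text
t 18.25 pos [ 623.5 -247.6   14.8] yaw -0.9061 open 0.609 F [0.4 0.1 0.3] j7 -1.39 j1 -0.02
[625.3, -245.1, 13.0, -0.906] -> [-0.8 -2.9  1.8] tw -0.0 rad 672
[-0.02  1.16  0.7   1.56 -0.96  0.81 -1.39]
```

Request:
jog_arm:
  steps:
    - [-0.8, -2.8, 1.8, 0]
    - [-0.8, -2.8, 1.8, 0]
    - [-0.8, -2.8, 1.8, 0]

```text
clock: 18.55
ee_pos: [0.6252, -0.2446, 0.0127]
eef_rot: [3.138, 0.004, -0.906]
wrist_force: [0.9, -0.7, -0.0]
opening: 0.611
```

```bash
python3 mv.py 625.3 -245.1 13 -.906
```

```text
t 18.55 pos [ 625.2 -244.6   12.7] yaw -0.9057 open 0.611 F [ 0.9 -0.7 -0. ] j7 -1.4 j1 -0.03
[625.3, -245.1, 13.0, -0.906] -> [ 0.4  0.2 -0.3] tw 0.0 rad 672
```

Request:
jog_arm:
  steps:
    - [0.4, 0.2, -0.3, 0]
    - [0.4, 0.2, -0.3, 0]
    - [0.4, 0.2, -0.3, 0]
    - [0.4, 0.2, -0.3, 0]
    - [0.4, 0.2, -0.3, 0]
    - [0.4, 0.2, -0.3, 0]
    - [0.4, 0.2, -0.3, 0]
  gripper: 255
  force: 50

```text
clock: 19.25
ee_pos: [0.6253, -0.2457, 0.0133]
eef_rot: [3.138, 0.003, -0.906]
wrist_force: [0.5, 0.5, 5.7]
opening: 0.34
```

```bash
python3 mv.py 625.3 -245.1 100 -.906 456.4 -351.1 120 -.206
```

```text
t 19.25 pos [ 625.3 -245.7   13.3] yaw -0.9063 open 0.34 F [0.5 0.5 5.7] j7 -1.4 j1 -0.03
[625.3, -245.1, 100.0, -0.906] -> [ -0.7  -0.1 -86.7] tw -0.0 rad 672
[456.4, -351.1, 120.0, -0.206] -> [ -21.5  198.3 -106. ] tw -0.7 rad 576
```

Request:
jog_arm:
  steps:
    - [0, 0, -4, 0]
    - [0, 0, -14, 0]
    - [0, 0, -30, 0]
    - [0, 0, -50, 0]
    - [-1, 8, -70, -0.04]
    - [-3, 25, -86, -0.12]
    - [-6, 50, -97, -0.22]
    - [-9, 80, -103, -0.34]
    - [-13, 112, -106, -0.46]
    - [-16, 140, -106, -0.57]

```text
clock: 20.25
ee_pos: [0.5044, -0.321, 0.122]
eef_rot: [3.139, 0.003, -0.332]
wrist_force: [0.1, -0.8, -1.8]
opening: 0.337
```

```bash
python3 mv.py 456.4 -351.1 90 -.206
```

```text
t 20.25 pos [ 504.4 -321.   122. ] yaw -0.3324 open 0.337 F [ 0.1 -0.8 -1.8] j7 -0.74 j1 0.16
[456.4, -351.1, 90.0, -0.206] -> [-35.5  44.1  32.2] tw -0.126 rad 576
```

Request:
jog_arm:
  steps:
    - [-7, 8, 2, -0.03]
    - [-15, 18, 6, -0.06]
    - [-24, 29, 12, -0.09]
    - [-31, 38, 20, -0.12]
    - [-35, 43, 28, -0.126]
    - [-35.5, 44, 36, -0.126]
    - [-35.5, 44, 43, -0.126]
    - [-35.5, 44, 48, -0.126]
    - [-35.5, 44, 50, -0.126]
    - [-35.5, 44, 50, -0.126]

```text
clock: 21.25
ee_pos: [0.4575, -0.3485, 0.0693]
eef_rot: [-3.142, 0.006, -0.209]
wrist_force: [-0.6, -0.3, -0.8]
opening: 0.338
```

```bash
python3 mv.py 456.4 -351.1 54.5 -.206
python3 - <<'E'
from fit2 import *
f=robot.grab_frame("scene"); pickle.dump(f,open("scene_4.pkl","wb"));crop({"scene":f},"scene",(400,260),50,"s6.png",7)
E
```

```text
t 21.25 pos [ 457.5 -348.5   69.3] yaw -0.2094 open 0.338 F [-0.6 -0.3 -0.8] j7 -0.5 j1 0.31
[456.4, -351.1, 54.5, -0.206] -> [-0.5  2.7 14.8] tw -0.003 rad 576
```

View pics/s6.png

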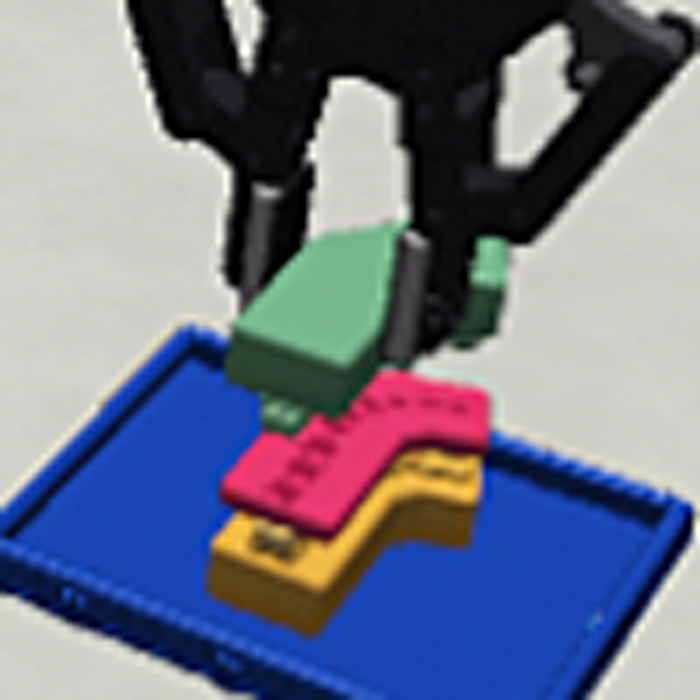

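Run:
```python
import fit2
from fit2 import *
f=pickle.load(open("scene_4.pkl","rb"))
h=cv2.cvtColor(f["img"],cv2.COLOR_BGR2HSV)
dark=((h[...,2]<110)&(h[...,1]<90)).astype(np.float32)
dark=cv2.morphologyEx(dark,cv2.MORPH_OPEN,np.ones((3,3))); dark=cv2.dilate(dark,np.ones((3,3)))
o=fit2.hm
fit2.hm=lambda f,c: dark if c=="dark" else o(f,c)
x,e=fit2.fit2(f,"green",1,(.4575,-.3485,-.209),.066,.084,("dark",)); print(x,e)
x,e=fit2.fit2(f,"pink",1,(.4575,-.352,-.205),.032,.040,("dark","green")); print(x,e)
```

```text
Traceback (most recent call last):
AttributeError: 'function' object has no attribute 'hm'
```

```bash
cat >> fit2.py <<'E'
_hm0=hm
def hm(f,c):
    if c!="dark": return _hm0(f,c)
    h=cv2.cvtColor(f["img"],cv2.COLOR_BGR2HSV)
    d=((h[...,2]<110)&(h[...,1]<90)).astype(np.float32)
    return cv2.dilate(cv2.morphologyEx(d,cv2.MORPH_OPEN,np.ones((3,3))),np.ones((3,3)))
E
python3 - <<'E'
from fit2 import *
f=pickle.load(open("scene_4.pkl","rb"))
x,e=fit2(f,"green",1,(.4575,-.3485,-.209),.066,.084,("dark",)); print(x,e)
x,e=fit2(f,"pink",1,(.4575,-.352,-.205),.032,.040,("dark","green")); print(x,e)
E
```

```text
[ 0.4579739  -0.34909711 -0.190235  ] 0.088932686
[ 0.45802179 -0.35170434 -0.20016131] 0.06399432
```

Request:
jog_arm:
  steps:
    - [0.3, 2.5, 3, 0]
    - [0.3, 2.5, 7, 0]
    - [0.3, 2.5, 10, 0]
    - [0.3, 2.5, 12, 0]
    - [0.3, 2.5, 13, 0]
    - [0.3, 2.5, 13, 0]

```text
clock: 21.9
ee_pos: [0.4569, -0.3514, 0.0565]
eef_rot: [3.141, 0.006, -0.21]
wrist_force: [0.3, -0.5, -1.3]
opening: 0.334
```

```bash
python3 mv.py 457.3 -351.1 53.5 -.206
```

```text
t 21.9 pos [ 456.9 -351.4   56.5] yaw -0.2102 open 0.334 F [ 0.3 -0.5 -1.3] j7 -0.48 j1 0.32
[457.3, -351.1, 53.5, -0.206] -> [ 0.4 -0.4  3. ] tw -0.004 rad 577
```

Request:
jog_arm:
  steps:
    - [0.4, -0.3, 1, 0]
    - [0.4, -0.3, 1.8, 0]
    - [0.4, -0.3, 2.4, 0]
    - [0.4, -0.3, 2.8, 0]
    - [0.4, -0.3, 3.2, 0]
    - [0.4, -0.3, 3.2, 0]

```text
clock: 22.5
ee_pos: [0.4573, -0.3513, 0.0534]
eef_rot: [3.141, 0.006, -0.21]
wrist_force: [-0.1, 0.6, -2.0]
opening: 0.335
```

Request:
jog_arm:
  steps:
    - [0, 0, 0.4, 0]
    - [0, 0, 0.8, 0]
    - [0, 0, 0.8, 0]

```text
clock: 22.8
ee_pos: [0.4574, -0.3514, 0.0532]
eef_rot: [3.141, 0.005, -0.21]
wrist_force: [-1.5, 0.8, 5.2]
opening: 0.338
```

Contact; release and back off upward.

Request:
jog_arm:
  steps:
    - [0, 0, 0, 0]
    - [0, 0, 0, 0]
    - [0, 0, 0, 0]
    - [0, 0, 0, 0]
    - [0, 0, -4, 0]
    - [0, 0, -14, 0]
    - [0, 0, -30, 0]
    - [0, 0, -50, 0]
    - [0, 0, -65, 0]
    - [0, 0, -75, 0]
  gripper: 100

```text
clock: 23.8
ee_pos: [0.4582, -0.3519, 0.1295]
eef_rot: [3.14, 0.004, -0.21]
wrist_force: [-1.3, -0.6, 0.0]
opening: 0.608
```

```bash
python3 mv.py 500 -100 140 .7 612.5 132.3 130 .765;  python3 -c "
from plant import robot; print(robot.sense()['joints'].round(2))"
```

```text
t 23.8 pos [ 458.2 -351.9  129.5] yaw -0.2103 open 0.608 F [-1.3 -0.6  0. ] j7 -0.55 j1 0.26
[500.0, -100.0, 140.0, 0.7] -> [ -11.7 -255.   -10.8] tw -0.91 rad 510
[612.5, 132.3, 130.0, 0.765] -> [  49.9 -505.7   -1.4] tw -0.975 rad 627
[ 0.26  0.85  0.57  1.82 -0.68  0.68 -0.55]
```

Request:
jog_arm:
  steps:
    - [0, -12, -2, -0.06]
    - [2, -35, -4, -0.14]
    - [4, -65, -6, -0.24]
    - [8, -100, -8, -0.34]
    - [12, -140, -8, -0.44]
    - [16, -180, -8, -0.54]
    - [21, -220, -7, -0.64]
    - [26, -262, -6, -0.74]
    - [31, -304, -5, -0.84]
    - [36, -346, -4, -0.92]

```text
clock: 24.8
ee_pos: [0.5655, -0.0189, 0.1317]
eef_rot: [-3.138, 0.004, 0.713]
wrist_force: [-0.6, -0.8, -0.7]
opening: 0.605
```

Request:
jog_arm:
  steps:
    - [20, -30, 0, -0.05]
    - [40, -55, 0, -0.05]
    - [60, -80, 0, -0.05]
    - [80, -100, 0, -0.05]
    - [90, -115, 0, -0.05]
    - [100, -125, 0, -0.05]

```text
clock: 25.4
ee_pos: [0.559, 0.1413, 0.1316]
eef_rot: [-3.136, 0.004, 0.762]
wrist_force: [-0.2, -0.8, 0.3]
opening: 0.611
```

```bash
python3 mv.py 612.5 132.3 100 .765;  python3 - <<'E'
from plant import robot; print(robot.sense()['joints'].round(2))
from fit2 import *
v=grab("5"); crop(v,"scene",(400,270),50,"s7.png",7); crop(v,"top",(413,244),45,"t7.png",7,1.6)
P=(.457,-.352,-.207)
for n in v:
  for c,z0,z1,ig in(("green",.050,.068,()),("pink",.032,.040,("green",)),("yellow",.004,.022,("green","pink"))):
    x,e=fit2(v[n],c,1,P,z0,z1,ig); print(n,c,x.round(4),e.round(3))
E
```

```text
t 25.4 pos [559.  141.3 131.6] yaw 0.7616 open 0.611 F [-0.2 -0.8  0.3] j7 -0.63 j1 -0.57
[612.5, 132.3, 100.0, 0.765] -> [32.6 43.6 31.3] tw -0.003 rad 627
[-0.57  0.81  0.43  1.82 -0.53  0.64 -0.63]
scene green [ 0.4553 -0.3519 -0.1974] 0.112
scene pink [ 0.4591 -0.3516 -0.202 ] 0.048
scene yellow [ 0.4589 -0.3517 -0.191 ] 0.041
top green [ 0.4566 -0.3518 -0.2187] 0.085
top pink [ 0.4547 -0.3522 -0.2129] 0.024
top yellow [ 0.4555 -0.3521 -0.2219] 0.02
```

View pics/s7.png

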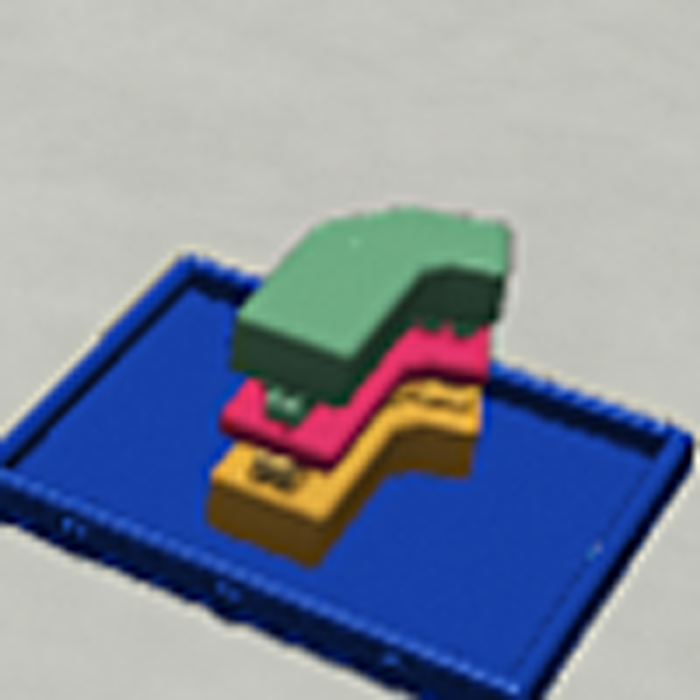

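View pics/t7.png

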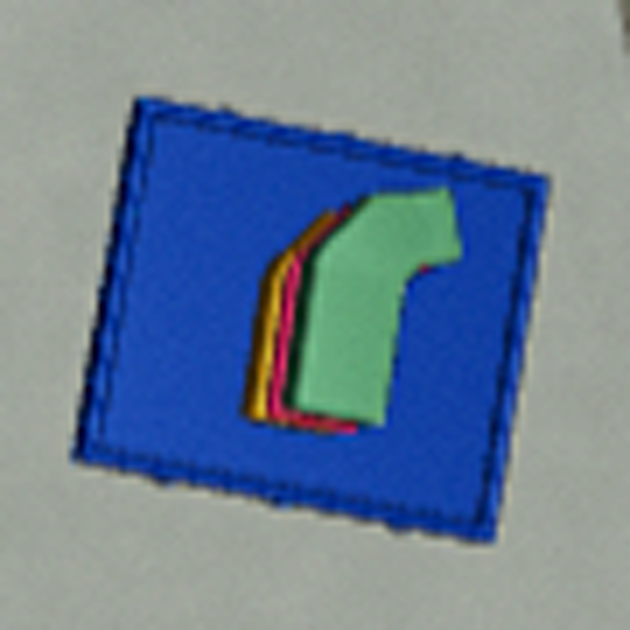

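Run:
```python
from fit2 import *
for n in("scene","top"):
    f=pickle.load(open(f"{n}0.pkl","rb"))
    for c,z0,z1,p in(("yellow",0,.018,(.6125,.132,.76)),("green",.010,.028,(.465,.065,.62))):
        x,e=fit2(f,c,0,p,z0,z1); k=-.0008 if n=="scene" else .0012
        print(n,c,x.round(4),e.round(3),"tcp",(x[:2]+k*np.array([np.cos(x[2]),np.sin(x[2])])).round(4))
```

```text
scene yellow [0.6136 0.1331 0.7318] 0.045 tcp [0.613  0.1326]
scene green [0.4641 0.0629 0.6046] 0.097 tcp [0.4635 0.0625]
top yellow [0.6116 0.1321 0.7597] 0.042 tcp [0.6124 0.1329]
top green [0.4655 0.0655 0.6145] 0.036 tcp [0.4664 0.0662]
```

Request:
jog_arm:
  steps:
    - [5, 6, 4, 0]
    - [12, 16, 9, 0]
    - [20, 27, 15, 0]
    - [28, 37, 22, 0]
    - [33, 43, 30, 0]
    - [33, 43.5, 42, 0]
    - [33, 43.5, 55, 0]
    - [33, 43.5, 66, 0]
    - [33, 43.5, 74, 0]
    - [33, 43.5, 78, 0]

```text
clock: 26.5
ee_pos: [0.6121, 0.1309, 0.0521]
eef_rot: [-3.136, 0.005, 0.76]
wrist_force: [0.0, -0.1, 0.9]
opening: 0.612
```

```bash
python3 mv.py 612.7 132.8 4 .757;  python3 -c "
from plant import robot; print(robot.sense()['joints'].round(2))"
```

```text
t 26.5 pos [612.1 130.9  52.1] yaw 0.7601 open 0.612 F [ 0.  -0.1  0.9] j7 -0.59 j1 -0.48
[612.7, 132.8, 4.0, 0.757] -> [ 1.9 -0.7 48. ] tw 0.003 rad 627
[-0.48  0.97  0.37  1.69 -0.57  0.59 -0.59]
```

Request:
jog_arm:
  steps:
    - [2, -0.7, 8, 0]
    - [2, -0.7, 18, 0]
    - [2, -0.7, 28, 0]
    - [2, -0.7, 37, 0]
    - [2, -0.7, 43, 0]
    - [2, -0.7, 46, 0]
    - [2, -0.7, 47, 0]
    - [2, -0.7, 47, 0]

```text
clock: 27.3
ee_pos: [0.6139, 0.1326, 0.0063]
eef_rot: [-3.137, 0.003, 0.76]
wrist_force: [0.1, -0.2, 0.7]
opening: 0.608
```

```bash
python3 mv.py 612.7 132.8 4.5 .757
```

```text
t 27.3 pos [613.9 132.6   6.3] yaw 0.7598 open 0.608 F [ 0.1 -0.2  0.7] j7 -0.57 j1 -0.46
[612.7, 132.8, 4.5, 0.757] -> [-0.8 -0.9  1.8] tw 0.003 rad 627
```

Request:
jog_arm:
  steps:
    - [-0.8, -0.9, 1.5, 0]
    - [-0.8, -0.9, 1.5, 0]
    - [-0.8, -0.9, 1.5, 0]
    - [-0.8, -0.9, 1.5, 0]
    - [-0.8, -0.9, 1.5, 0]
    - [-0.8, -0.9, 1.5, 0]
    - [-0.8, -0.9, 1.5, 0]
    - [-0.8, -0.9, 1.5, 0]
  gripper: 255
  force: 50

```text
clock: 28.1
ee_pos: [0.6127, 0.1328, 0.0051]
eef_rot: [-3.137, 0.003, 0.76]
wrist_force: [-1.1, -0.1, 4.9]
opening: 0.337
```

```bash
python3 mv.py 612.7 132.8 120 .757 491 224.7 130 -.2165
```

```text
t 28.1 pos [612.7 132.8   5.1] yaw 0.7597 open 0.337 F [-1.1 -0.1  4.9] j7 -0.57 j1 -0.46
[612.7, 132.8, 120.0, 0.757] -> [  -0.3   -0.5 -114.9] tw 0.003 rad 627
[491.0, 224.7, 130.0, -0.2165] -> [ -25.3 -151.  -124.2] tw 0.976 rad 540
```

Request:
jog_arm:
  steps:
    - [0, 0, -4, 0]
    - [0, 0, -14, 0]
    - [0, 0, -32, 0]
    - [0, 0, -54, 0]
    - [-1, -6, -76, 0.06]
    - [-3, -18, -94, 0.16]
    - [-6, -36, -108, 0.28]
    - [-10, -58, -116, 0.41]
    - [-14, -80, -119, 0.54]
    - [-17, -102, -120, 0.67]

```text
clock: 29.1
ee_pos: [0.5301, 0.1956, 0.1262]
eef_rot: [-3.139, 0.004, 0.084]
wrist_force: [0.2, 0.4, -0.9]
opening: 0.336
```

```bash
python3 mv.py 491 224.7 70 -.2165;  python3 -c "
from plant import robot; print(robot.sense()['joints'].round(2))"
```

```text
t 29.1 pos [530.1 195.6 126.2] yaw 0.0843 open 0.336 F [ 0.2  0.4 -0.9] j7 -1.18 j1 -0.77
[491.0, 224.7, 70.0, -0.2165] -> [-36.3 -32.1  56.4] tw 0.301 rad 540
[-0.77  0.85  0.61  1.86 -0.76  0.68 -1.18]
```

Request:
jog_arm:
  steps:
    - [-7, -6, 2, 0.08]
    - [-16, -14, 6, 0.16]
    - [-25, -22, 12, 0.23]
    - [-32, -28, 20, 0.28]
    - [-35, -31, 30, 0.3]
    - [-36, -32, 42, 0.3]
    - [-36, -32, 54, 0.3]
    - [-36, -32, 64, 0.3]
    - [-36, -32, 71, 0.3]
    - [-36, -32, 74, 0.3]

```text
clock: 30.1
ee_pos: [0.4915, 0.2234, 0.0509]
eef_rot: [3.141, 0.006, -0.211]
wrist_force: [0.3, -0.6, -0.8]
opening: 0.334
```

```bash
python3 mv.py 491 224.7 12 -.2165;  python3 -c "
from plant import robot; print(robot.sense()['joints'].round(2))"
```

```text
t 30.1 pos [491.5 223.4  50.9] yaw -0.2106 open 0.334 F [ 0.3 -0.6 -0.8] j7 -1.37 j1 -0.79
[491.0, 224.7, 12.0, -0.2165] -> [-0.5 -1.2 38.9] tw 0.006 rad 540
[-0.79  0.94  0.49  1.96 -0.95  0.49 -1.37]
```

Request:
jog_arm:
  steps:
    - [-0.5, -1, 8, 0]
    - [-0.5, -1, 17, 0]
    - [-0.5, -1, 26, 0]
    - [-0.5, -1, 33, 0]
    - [-0.5, -1, 37, 0]
    - [-0.5, -1, 39, 0]
    - [-0.5, -1, 40, 0]
    - [-0.5, -1, 41, 0]
    - [-0.5, -1, 41.5, 0]
    - [-0.5, -1, 41.5, 0]

```text
clock: 31.1
ee_pos: [0.491, 0.2249, 0.0101]
eef_rot: [3.141, 0.005, -0.21]
wrist_force: [0.3, 0.2, -0.1]
opening: 0.335
```

Request:
jog_arm:
  steps:
    - [0, 0, 0.5, 0]
    - [0, 0, 1, 0]
    - [0, 0, 1.5, 0]
    - [0, 0, 1.5, 0]

```text
clock: 31.5
ee_pos: [0.491, 0.2248, 0.0091]
eef_rot: [-3.141, 0.005, -0.21]
wrist_force: [-0.2, 0.4, 5.1]
opening: 0.336
```

Request:
jog_arm:
  steps:
    - [0, 0, 0, 0]
    - [0, 0, 0, 0]
    - [0, 0, 0, 0]
    - [0, 0, -4, 0]
    - [0, 0, -14, 0]
    - [0, 0, -32, 0]
    - [0, 0, -54, 0]
    - [0, 0, -78, 0]
    - [0, 0, -98, 0]
    - [0, 0, -110, 0]
  gripper: 100

```text
clock: 32.5
ee_pos: [0.4922, 0.2248, 0.1206]
eef_rot: [-3.141, 0.004, -0.21]
wrist_force: [0.7, 0.5, 0.0]
opening: 0.609
```

```bash
python3 mv.py 465 64.5 110 .612;  python3 -c "
from plant import robot; print(robot.sense()['joints'].round(2))"
```

```text
t 32.5 pos [492.2 224.8 120.6] yaw -0.2104 open 0.609 F [0.7 0.5 0. ] j7 -1.51 j1 -0.85
[465.0, 64.5, 110.0, 0.612] -> [  6.9 162.4  10.4] tw -0.822 rad 469
[-0.85  0.84  0.59  1.94 -0.8   0.62 -1.51]
```

Request:
jog_arm:
  steps:
    - [0, 8, 0, -0.05]
    - [1, 24, 1, -0.14]
    - [2, 46, 2, -0.25]
    - [3, 68, 3, -0.36]
    - [4, 92, 5, -0.47]
    - [5, 116, 7, -0.58]
    - [6, 138, 9, -0.69]
    - [7, 154, 10, -0.78]
    - [7, 162, 10, -0.82]
    - [7, 162, 10, -0.82]

```text
clock: 33.5
ee_pos: [0.4642, 0.0631, 0.1087]
eef_rot: [-3.138, 0.005, 0.607]
wrist_force: [-0.2, -0.4, 0.3]
opening: 0.61
```

```bash
python3 mv.py 465 64.4 13 .612;  python3 - <<'E'
from plant import robot; print(robot.sense()['joints'].round(2))
from fit2 import *
v=grab("6"); crop(v,"scene",(150,216),45,"s8.png",7)
crop(v,"top",(165,233),45,"t8.png",7,1.6)
P=(.491,.225,-.21)
for n in v:
    x,e=fit2(v[n],"green",0,(.465,.065,.61),.010,.028,("dark",)); print(n,x.round(4),e.round(3))
E
```

```text
t 33.5 pos [464.2  63.1 108.7] yaw 0.6068 open 0.61 F [-0.2 -0.4  0.3] j7 -0.66 j1 -0.38
[465.0, 64.4, 13.0, 0.612] -> [ 1.9 -0.3 95.7] tw -0.005 rad 469
[-0.38  0.73  0.24  2.14 -0.52  0.33 -0.66]
scene [0.4637 0.0628 0.608 ] 0.097
top [0.4619 0.0623 0.6253] 0.323
```

View pics/s8.png

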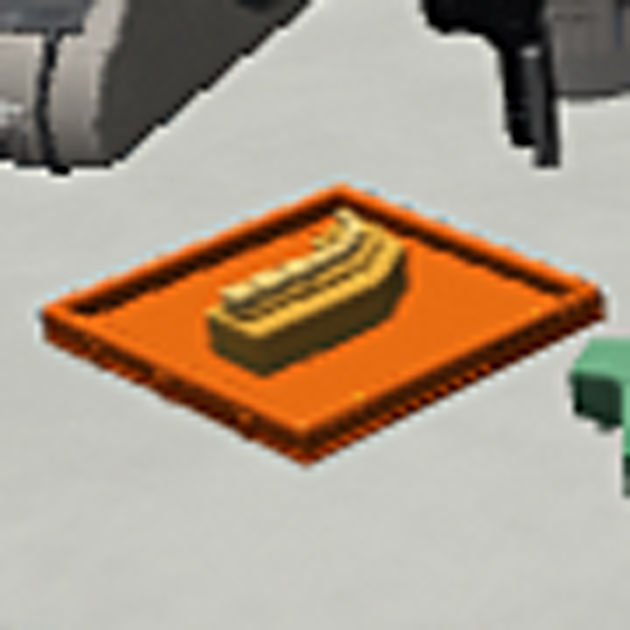

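View pics/t8.png

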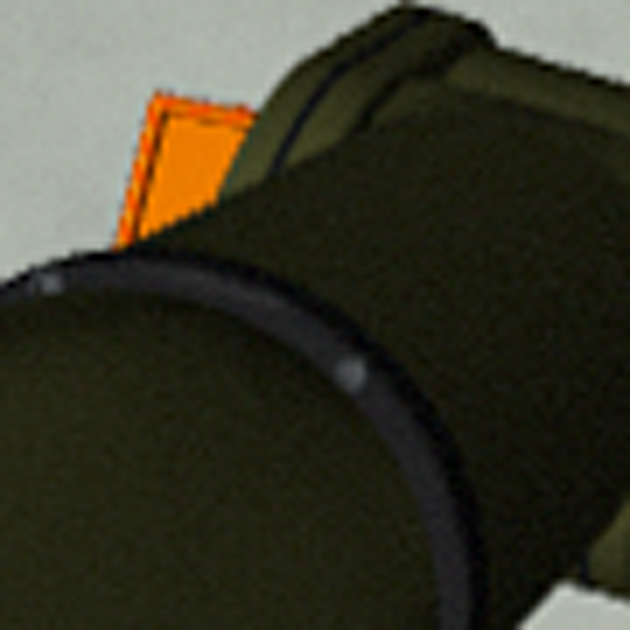

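Request:
jog_arm:
  steps:
    - [3.2, -0.3, 10, 0]
    - [3.2, -0.3, 25, 0]
    - [3.2, -0.3, 42, 0]
    - [3.2, -0.3, 58, 0]
    - [3.2, -0.3, 72, 0]
    - [3.2, -0.3, 82, 0]
    - [3.2, -0.3, 90, 0]
    - [3.2, -0.3, 94, 0]
    - [3.2, -0.3, 95, 0]
    - [3.2, -0.3, 95, 0]

```text
clock: 34.6
ee_pos: [0.4667, 0.067, 0.0136]
eef_rot: [-3.138, 0.004, 0.61]
wrist_force: [0.1, -0.3, 0.7]
opening: 0.604
```

```bash
python3 mv.py 466.2 65.8 13 .612;  python3 -c "
from plant import robot; print(robot.sense()['joints'].round(2))"
```

```text
t 34.6 pos [466.7  67.   13.6] yaw 0.6097 open 0.604 F [ 0.1 -0.3  0.7] j7 -0.61 j1 -0.27
[466.2, 65.8, 13.0, 0.612] -> [-1.   0.7  0.6] tw -0.002 rad 471
[-0.27  0.92  0.06  2.16 -0.59  0.09 -0.61]
```

Request:
jog_arm:
  steps:
    - [-1, 0.7, 0.5, 0]
    - [-1, 0.7, 0.5, 0]
    - [-1, 0.7, 0.5, 0]
    - [-1, 0.7, 0.5, 0]
    - [-1, 0.7, 0.5, 0]
    - [-1, 0.7, 0.5, 0]
    - [-1, 0.7, 0.5, 0]
    - [-1, 0.7, 0.5, 0]
  gripper: 255
  force: 50

```text
clock: 35.4
ee_pos: [0.4663, 0.0656, 0.0136]
eef_rot: [-3.138, 0.003, 0.609]
wrist_force: [-0.1, 0.9, 6.3]
opening: 0.334
```

```bash
python3 mv.py 466.2 65.8 120 .612 491 224.8 120 -.21
```

```text
t 35.4 pos [466.3  65.6  13.6] yaw 0.6094 open 0.334 F [-0.1  0.9  6.3] j7 -0.61 j1 -0.27
[466.2, 65.8, 120.0, 0.612] -> [  -0.3   -0.6 -106.4] tw -0.003 rad 471
[491.0, 224.8, 120.0, -0.21] -> [ 111.1 -116.8 -106.4] tw 0.819 rad 540
```

Request:
jog_arm:
  steps:
    - [0, 0, -4, 0]
    - [0, 0, -14, 0]
    - [0, 0, -32, 0]
    - [0, 0, -54, 0]
    - [5, -5, -74, 0.05]
    - [14, -15, -90, 0.14]
    - [28, -30, -100, 0.25]
    - [44, -46, -105, 0.36]
    - [60, -63, -106, 0.47]
    - [76, -80, -106, 0.58]

```text
clock: 36.4
ee_pos: [0.483, 0.1763, 0.12]
eef_rot: [-3.139, 0.005, 0.026]
wrist_force: [0.5, -0.4, -1.8]
opening: 0.339
```

```bash
python3 mv.py 491 224.8 75 -.21;  python3 -c "
from plant import robot; print(robot.sense()['joints'].round(2))"
```

```text
t 36.4 pos [483.  176.3 120. ] yaw 0.0257 open 0.339 F [ 0.5 -0.4 -1.8] j7 -1.22 j1 -0.73
[491.0, 224.8, 75.0, -0.21] -> [  9.4 -48.2  45.1] tw 0.236 rad 540
[-0.73  0.79  0.51  2.01 -0.76  0.53 -1.22]
```

Request:
jog_arm:
  steps:
    - [2, -9, 2, 0.06]
    - [4, -21, 6, 0.12]
    - [6, -33, 12, 0.18]
    - [8, -42, 20, 0.22]
    - [9, -47, 28, 0.236]
    - [9.5, -48, 36, 0.236]
    - [9.5, -48, 44, 0.236]
    - [9.5, -48, 50, 0.236]
    - [9.5, -48, 54, 0.236]
    - [9.5, -48, 55, 0.236]

```text
clock: 37.4
ee_pos: [0.4907, 0.2226, 0.0635]
eef_rot: [3.141, 0.006, -0.207]
wrist_force: [-0.6, 0.3, -1.7]
opening: 0.336
```

```bash
python3 mv.py 491 224.8 48 -.21
python3 - <<'E'
from fit2 import *
f=robot.grab_frame("scene"); pickle.dump(f,open("scene_7.pkl","wb")); crop({"scene":f},"scene",(150,205),45,"s9.png",7)
z=robot.sense()["ee_pos"]; u=z[2]-.0136
x,e=fit2(f,"green",0,(z[0],z[1],-.21),u+.010,u+.028,("dark",)); print("green",x.round(4),e.round(3),"tcp",z.round(4))
x,e=fit2(pickle.load(open("scene_6.pkl","rb")),"yellow",0,(.491,.225,-.21),.004,.022); print("yel",x.round(4),e.round(3))
E
```

```text
t 37.4 pos [490.7 222.6  63.5] yaw -0.207 open 0.336 F [-0.6  0.3 -1.7] j7 -1.41 j1 -0.79
[491.0, 224.8, 48.0, -0.21] -> [-0.1 -2.3 15.5] tw 0.003 rad 540
green [ 0.49    0.2211 -0.0677] 0.06 tcp [0.4908 0.2227 0.0637]
yel [ 0.4817  0.2229 -0.3777] 0.5
```

View pics/s9.png

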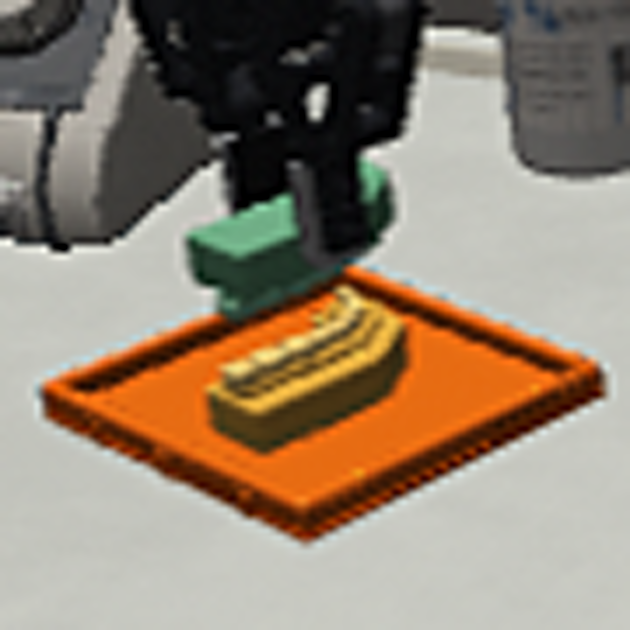

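Request:
jog_arm:
  steps:
    - [-0.1, -2.3, 3, 0.003]
    - [-0.1, -2.3, 7, 0.003]
    - [-0.1, -2.3, 10, 0.003]
    - [-0.1, -2.3, 13, 0.003]
    - [-0.1, -2.3, 15, 0.003]
    - [-0.1, -2.3, 15.5, 0.003]
    - [-0.1, -2.3, 15.5, 0.003]

```text
clock: 38.15
ee_pos: [0.4912, 0.2253, 0.0484]
eef_rot: [3.141, 0.006, -0.209]
wrist_force: [0.2, -0.5, -0.5]
opening: 0.338
```

```bash
python3 mv.py 491 224.8 45.5 -.21
```

```text
t 38.15 pos [491.2 225.3  48.4] yaw -0.2093 open 0.338 F [ 0.2 -0.5 -0.5] j7 -1.41 j1 -0.78
[491.0, 224.8, 45.5, -0.21] -> [-0.1  0.6  2.9] tw 0.001 rad 540
```

Request:
jog_arm:
  steps:
    - [0, 0.5, 1, 0]
    - [0, 0.5, 1.8, 0]
    - [0, 0.5, 2.4, 0]
    - [0, 0.5, 2.8, 0]
    - [0, 0.5, 3.3, 0]
    - [0, 0.5, 3.3, 0]

```text
clock: 38.75
ee_pos: [0.4911, 0.225, 0.0456]
eef_rot: [-3.141, 0.005, -0.209]
wrist_force: [-1.6, 0.2, 3.4]
opening: 0.336
```

Contact as expected (z 45.6). Release, rise, back off and look.

Request:
jog_arm:
  steps:
    - [0, 0, 0.2, 0]
    - [0, 0, 0.2, 0]
    - [0, 0, 0.2, 0]
    - [0, 0, 0, 0]
    - [0, 0, -4, 0]
    - [0, 0, -14, 0]
    - [0, 0, -32, 0]
    - [0, 0, -54, 0]
    - [0, 0, -74, 0]
    - [0, 0, -84, 0]
  gripper: 100

```text
clock: 39.75
ee_pos: [0.4924, 0.2249, 0.1314]
eef_rot: [-3.141, 0.003, -0.209]
wrist_force: [-0.2, 0.2, -0.2]
opening: 0.607
```

Request:
jog_arm:
  steps:
    - [0, 10, 0, 0]
    - [0, 25, 0, 0]
    - [0, 45, 0, 0]
    - [0, 70, 0, 0]
    - [0, 100, 0, 0]
    - [0, 130, 0, 0]
    - [0, 160, 0, 0]
    - [0, 190, -10, 0]
    - [0, 215, -20, 0]
    - [0, 225, -20, 0]

```text
clock: 40.75
ee_pos: [0.4439, 0.0015, 0.1497]
eef_rot: [3.14, 0.005, -0.214]
wrist_force: [0.3, 0.7, -0.2]
opening: 0.607
```

Request:
jog_arm:
  steps:
    - [15, 0, 0, 0]
    - [35, 0, 0, 0]
    - [55, 0, 0, 0]
    - [75, 0, 0, 0]
    - [95, 0, 0, 0]
    - [105, 0, 0, 0]
    - [110, 0, 0, 0]

```text
clock: 41.45
ee_pos: [0.5527, -0.0177, 0.1477]
eef_rot: [3.141, 0.007, -0.208]
wrist_force: [-1.2, 0.9, -0.0]
opening: 0.605
```

Run:
```python
from fit2 import *
v=grab("8"); a=v["top"]["img"]; cv2.imwrite("pics/t10.png",a); crop(v,"scene",(150,210),45,"s10.png",7); crop(v,"top",(165,233),45,"t11.png",7,1.8)
cv2.imwrite("pics/s11.png",v["scene"]["img"])
P=(.491,.225,-.21)
x,e=fit2(v["top"],"green",0,P,.042,.060); print(x.round(4),e.round(3))
for c,z0,z1,ig in(("green",.050,.068,()),("pink",.032,.040,("green",)),("yellow",.004,.022,("green","pink"))):
    x,e=fit2(v["top"],c,1,(.457,-.352,-.207),z0,z1,ig); print(c,x.round(4),e.round(3))
for n in v:  # moved check of timer and dish
    o=pickle.load(open(n+"0.pkl","rb"))["img"]
    for nm,p in(("timer",None),): pass
t0=pickle.load(open("top0.pkl","rb"))["img"]; print("timer diff",np.abs(t0[150:185,248:285].astype(int)-a[150:185,248:285]).mean(),"dish",np.abs(t0[166:186,302:320].astype(int)-a[166:186,302:320]).mean())
```

```text
[ 0.4937  0.2242 -0.17  ] 0.482
green [ 0.4564 -0.3516 -0.2088] 0.067
pink [ 0.4548 -0.352  -0.2138] 0.018
yellow [ 0.4555 -0.3523 -0.2185] 0.02
timer diff 55.71042471042471 dish 27.205555555555556
```

View pics/t11.png

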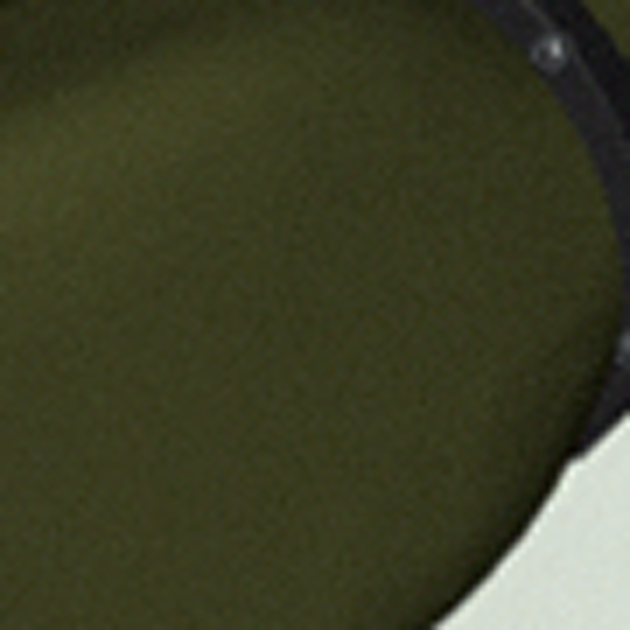

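View pics/s10.png

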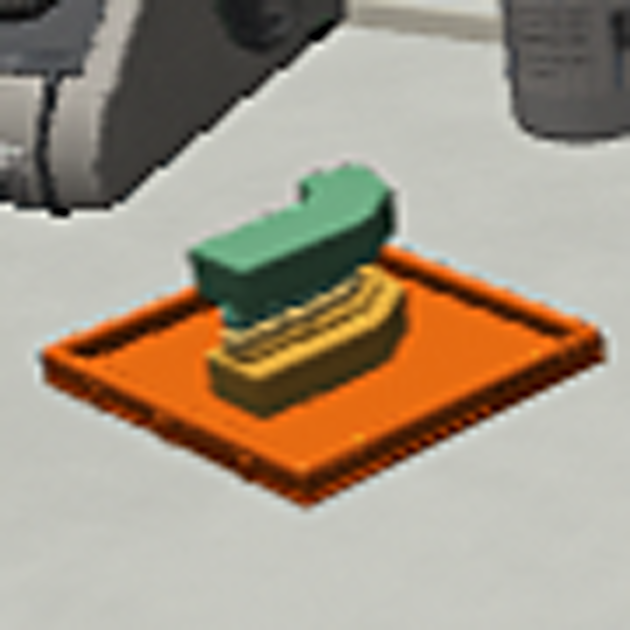

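View pics/t10.png

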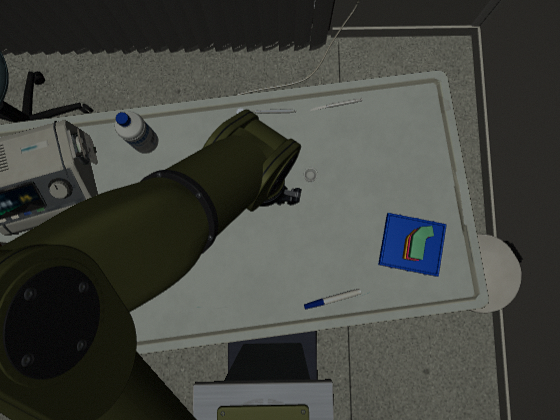

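Request:
jog_arm:
  steps:
    - [0, 15, -5, 0]
    - [0, 40, -10, 0]
    - [0, 70, -20, 0]
    - [0, 100, -25, 0]
    - [0, 135, -30, 0]
    - [0, 170, -30, 0]
    - [0, 200, -30, 0]
    - [0, 225, -30, 0]
    - [0, 240, -30, 0]
    - [0, 245, -30, 0]

```text
clock: 42.55
ee_pos: [0.5003, -0.2599, 0.1792]
eef_rot: [3.141, 0.006, -0.213]
wrist_force: [-1.1, 0.1, 0.8]
opening: 0.609
```

Run:
```python
from fit2 import *
import ov
v=grab("9"); a=v["top"]["img"]; cv2.imwrite("pics/t12.png",a); crop(v,"top",(165,233),45,"t13.png",7,1.8)
P=(.491,.225,-.21)
x,e=fit2(v["top"],"green",0,P,.042,.060); print(x.round(4),e.round(3))
Q=(.4915,.2245,-.21)
ov.overlay(v["scene"],(150,210),45,"s13.png",[(Q,0,.022,(255,255,255)),(Q,0,.042,(255,0,0)),(Q,0,.060,(0,0,255))],7)
t0=pickle.load(open("top0.pkl","rb"))["img"]; print("timer diff",np.abs(t0[150:185,248:285].astype(int)-a[150:185,248:285]).mean(),"dish",np.abs(t0[166:186,302:320].astype(int)-a[166:186,302:320]).mean())
```

```text
[ 0.4901  0.2272 -0.2002] 0.105
timer diff 35.3001287001287 dish 37.00370370370371
```

View pics/t12.png

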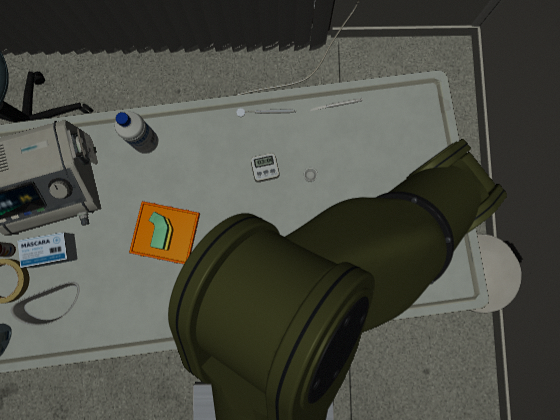

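View pics/s13.png

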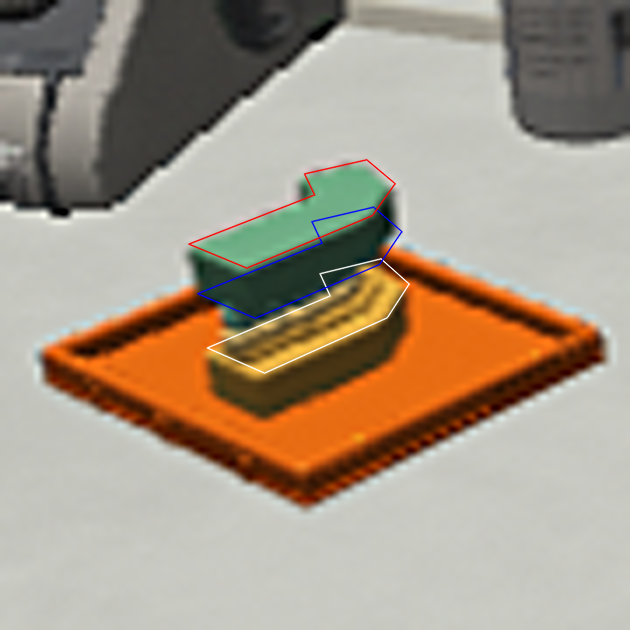

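Run:
```python
from fit2 import *
f=pickle.load(open("scene_9.pkl","rb")); g=pickle.load(open("scene_5.pkl","rb")); crop({"scene":f},"scene",(390,260),60,"s14.png",6)
print("blue stack change",np.abs(f["img"][230:320,350:445].astype(int)-g["img"][230:320,350:445]).mean())
t0=pickle.load(open("top0.pkl","rb"))["img"];t=pickle.load(open("top_9.pkl","rb"))["img"]
G=lambda a:cv2.cvtColor(a,cv2.COLOR_BGR2GRAY).astype(np.float32)
for n,(r0,r1,c0,c1) in {"timer":(148,188,245,287),"dish":(163,189,297,325)}.items(): print(n,cv2.phaseCorrelate(G(t0)[r0:r1,c0:c1],G(t)[r0:r1,c0:c1]))
```

```text
blue stack change 2.0771539961013645
timer ((0.5100633142884021, 0.00797430610505856), 0.9801246547698974)
dish ((0.015681796923159297, 0.5318373045741112), 0.9956965939498242)
```

View pics/s14.png

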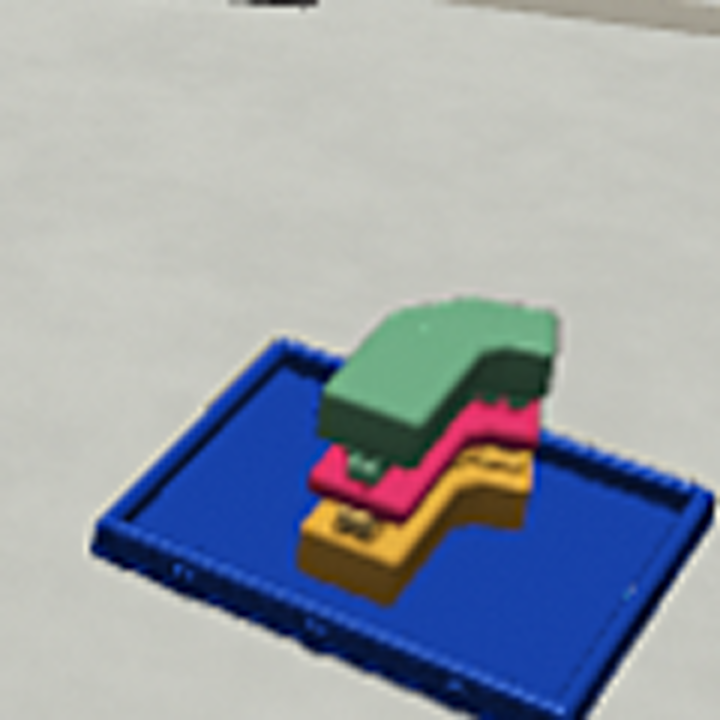

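```bash
python3 -c "
from plant import robot; s=robot.sense(); print(s['clock'],s['joint_vel'].round(3)); print(robot.sign_off())"
```

```text
42.65 [-0.031  0.002 -0.023  0.002 -0.005  0.006 -0.008]
the job is handed in; nothing more can be done
None
```

I put both stacks together and handed the job in at 42.65 s of the 122 s allowed, with the arm clear of everything.

- **Blue pan:** yellow left lower at the bottom, then the pink bite plate, then the green left upper on top, fronts together. In the last top-camera fit the three outlines agreed within about 2 mm and 0.01 rad, with the green about 1.5 mm ahead of the pink.
- **Orange pan:** green right upper on yellow right lower. They were set down with the tool at the same position within 0.3 mm. An overlay on the scene camera showed both pieces offset from it by the same amount, so they line up.
- **Timer and dish:** both look unmoved. An image comparison gave a shift of about half a pixel for each, which I take to be an effect of the comparison rather than movement.

**Checks that disagreed or failed:**
- The two cameras differ by about 2 mm. In the scene camera the blue stack's green piece fitted about 4 mm behind the pink. That fit was poor because the tooth row is not in my model, so I relied on the top camera and the pictures.
- The automatic fit of the yellow piece in the orange pan failed because the two colours are too close, so I checked that piece by eye only.

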